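Gang two boards on edge in the sanding jig and drive the wedge home

TASK

The two pine boards leaning on the offcuts are to have their edges sanded together as a pair. Stand each on its long edge, one in each slot of the wooden jig, fully down on the jig's base, then push the jig's wedge in until it will go no further, so that both boards are gripped tight and upright. Leave the sanding block and the tape measure where they are.

Things in the scene. Friction and masses are not known exactly. Their poses are not given: they have to be found in the camera images.
- board_a_mid (a point): first pine board, 150 mm long, 96 mm high, 18 mm thick, about 0.14 kg. Point at its centre; own x through the thickness, y along the length, z from one long edge to the other. It leans about 18 degrees off upright on a long edge against the offcuts. Grip it near the top, across the thickness, hand tilted to the lean. Either board fits either slot, either way up or round.
- board_b_mid (a point): second pine board, same as the first, leaning towards it against the opposite side of the offcuts; the two are about 60 mm apart at the top. Point at its centre, axes likewise.
- offcuts: two wood offcuts side by side, fixed to the bench, together 97 mm wide (own x from -24 to +73 mm), 110 mm long (own y) and 38 mm high; the boards rest on their long top edges. Origin on the bench. Wall shelves overhang this side beyond x = 0.62 m, from 0.37 m up: keep the wrist clear of them, and pass over the vice (0.17 m high).
- jig: wooden jig fixed to the bench. Origin on the bench; x along the slots, the way the wedge is driven. Base x -90 to 100, y -94 to 92, top at 12 mm. On it from +y: fence, slot 1, divider, slot 2, wedge, slanted cheek; all rise to 52 mm and span x -85 to 85, where an end stop 46 mm high closes the slots. A seated board's centre is at x about 0 (30 either way), z 60, put in at y 28 or -28 mm (the wedge then shifts both to +y).
- fence: fence, a batten 170 x 20 mm, 40 mm tall, bolted to the base through slotted angles. Origin at the foot of its inner face, midway along; axes as the jig's. The face stands at jig y 38 to 40.5 mm as it happens to be set, and holds firm. Slot 1 lies between it and the divider. Top edges of fence and divider are rounded by 5 mm.
- divider: divider, a batten 170 mm long, 34 mm thick (y), 40 mm tall. Origin mid-underside, axes as the jig's. It starts within 1.5 mm of jig y = 0 and floats freely towards the fence (1 N), so that the wedge's pressure passes on to the other board.
- wedge: wedge 180 mm long, 40 tall, 40 thick at the butt, 10 at the nose; a guide lets it only slide, along (6,1,0) of the jig, with 2 N. Origin at the centre of the butt face, which sticks out at the jig's -x end, 32 mm up; axes as the jig's. Inner face 20 mm to +y, top bevelled 4 mm. Slot 2 starts 20-25 mm wide; it stops after 40-65 mm, as the fence is set; then 15-20 N makes it tight and it stays so.
- sanding_block: cork-brown sanding block 63 x 106 x 37 mm, loose, beyond the jig; origin at the centre of its underside
- tape_measure: yellow tape measure 68 x 71 x 35 mm, loose, behind the bench vice; origin at the centre of its underside

How it is judged (in metres and radians):
At the end, for the whole second after the job is handed in: A board upright in each slot: centre 57-63 mm above the bench, within 30 mm of midway along, 17-36 mm from the jig's x axis, vertical and in line within 0.05 rad, at rest; the wedge presses on the board beside it and the fence on the other with over 5 N (((angle between the z axis of each of board_a_mid, board_b_mid and the z axis of jig, either way round below 0.05 rad and angle between the y axis of each of board_a_mid, board_b_mid and the x axis of jig, either way round below 0.05 rad and z of board_a_mid in the frame of jig between 0.057 and 0.063 m and x of board_a_mid in the frame of jig between -0.03 and 0.03 m and y of board_a_mid in the frame of jig between 0.022 and 0.036 m and linear speed of each of board_a, board_b below 0.01 m/s and z of board_b_mid in the frame of jig between 0.057 and 0.063 m and x of board_b_mid in the frame of jig between -0.03 and 0.03 m and y of board_b_mid in the frame of jig between -0.036 and -0.017 m and contact force between wedge and board_b above 5 N and contact force between fence and board_a above 5 N) or (angle between the z axis of each of board_b_mid, board_a_mid and the z axis of jig, either way round below 0.05 rad and angle between the y axis of each of board_b_mid, board_a_mid and the x axis of jig, either way round below 0.05 rad and z of board_b_mid in the frame of jig between 0.057 and 0.063 m and x of board_b_mid in the frame of jig between -0.03 and 0.03 m and y of board_b_mid in the frame of jig between 0.022 and 0.036 m and linear speed of each of board_b, board_a below 0.01 m/s and z of board_a_mid in the frame of jig between 0.057 and 0.063 m and x of board_a_mid in the frame of jig between -0.03 and 0.03 m and y of board_a_mid in the frame of jig between -0.036 and -0.017 m and contact force between wedge and board_a above 5 N and contact force between fence and board_b above 5 N))); the robot touches nothing.
It fails at once if the sanding block is moved more than 30 mm (distance of sanding_block from where it was at the start of the episode above 0.03 m).
It fails at once if the tape measure is moved more than 30 mm (distance of tape_measure from where it was at the start of the episode above 0.03 m).
It also fails if it takes over 72 s, if anything falls off the work surface, if the arm or the gripper's body presses on something with over 40 N, if the wrist force passes 120 N, or if a joint passes its speed limit or range.

ROBOT

A 6-joint arm with a two-finger parallel gripper is mounted at the origin on a cart in front of the work surface, level with it; the furniture and walls round the work are solid. World frame = base frame: x ahead of the robot, y to its left, z up, the work surface at z = 0. Lengths are in m, angles in degrees, forces in N, time in s.
With the tool pointing down it reaches from about 0.25 to 0.725 m from the base axis. Payload 9.7 kg.
Tool frame: the origin (TCP) lies at the very end of the fingers, on their centre line; the grasp point (between the pads) lies 19 mm behind it; z points along the fingers, y is the line along which they close (so a half turn about z gives the same grasp; the last joint's range is limited). The gripper opens to 85 mm and grips with 20 to 120 N. Pads are 22 mm wide; open, the fingers measure 114 mm over their backs; the gripper's body (76 mm by 85 mm) begins 54 mm behind the grasp point. The pads swing forward as they close: fully open they stand 13 mm farther back than shut.
Start: joints at [-75.172, 4.979, 10.078, 95.1, 0, 90], TCP at [0.141, -0.532, 0.192] pointing down, gripper open.
Joint ranges: [-179.16, 179.16], [-48.56, 103.87], [-65.8, 70.77], [-126.05, 130.52], [-82.76, 87.17], [-180, 180]. Speed limits (degrees/s): [127.2, 127.2, 147.25, 180, 180, 180].

INTERFACE

Orientations are given as [roll, pitch, yaw] about the fixed x, y, z axes, in that order (R = Rz(yaw) Ry(pitch) Rx(roll)).
In Python, from workcell import bot gives the robot as it stands.
- The arm moves only by the tool arm_command, never from a script. Its argument "series" is a list of rows, each a list of 4 numbers: the shift along the tool's x, y, z in m, then the turn about the tool's z in rad. A call has exactly 5 rows; each row is the pose to reach, as a shift and turn from the pose commanded when the call began, along the tool's axes at that moment; what a row does not reach only later rows make up. A row lasts 1/10 s, in which the tool goes at most 50 mm and 8.59 degrees, less where a joint would pass 70% of its speed; a pose out of reach is approached as far as the arm can. A call with a gripper value outside its range is refused whole. "hand" is the finger opening in m, from 0 to 0.0854, set as the call begins (left out, the last holds). The fingers move at their own pace and stop on an object; "grip_force" is the grip in N (left out, the last holds). Time passes only in rows, so rows that repeat a pose let the fingers close, or fill a call up. It gives the time, the measured TCP pose, the force, the opening and the grip force at its end, in the units of the state.
- bot.get_obs(): the state, without advancing time (a new reading comes with each control period).
- bot.camera(name): name is "scene" or "top" or "wrist"; returns a dict with "color" (384x512x3 uint8, blue, green, red), "camera_matrix" (3x3 intrinsics, pixels), "xyz" and "orientation" of the camera in the world; the wrist camera has in their place "T_tool_cam" (4x4, takes a point from camera to tool coordinates, whose origin is the TCP and whose axes are the flange's). Camera axes: x right, y up, looking along -z (the intrinsics and any distortion apply to the point x, -y, -z); pixel columns grow to the right and rows downward; lengths in m; the calibration is good to about 2 mm. A picture is of the moment at which its call begins: read the wrist's pose just before it. There is no depth.
- bot.job_done(): hands the job in; it is judged then, once.
Trained networks look in the newest picture that a camera, given by its name, has taken for a name from the list of things; names that differ only in an ending like _2 or _b are one class to them, and where a whole thing is asked for, a point or a joint stands for the part that bears it (a point fixed in the world has none). Each returns a list of dicts, best first, with "confidence" (0 to 1); they miss things now and then, are a little off and sometimes report something else, mostly with a low value. They report only what shows in the picture. A call takes as long as a camera call.
- bot.find_in(camera, target): "location" ([column, row] in pixels, amid what is visible of it).
- bot.mark_of(camera, target): "location" ([column, row] in pixels: a listed point, or the origin of a listed thing).
The state is a dict: "time": time; "q": joint angles; "qd": joint speeds; "joint_efforts": joint torques, N m; "ee_pos": TCP position; "tcp_rot": TCP orientation; "wrist_force": force on the tool from outside, world axes, zero at the start; "torque": the same for the moment, N m; "opening": finger opening in m; "grasp_force": force on a finger pad.
Only numpy, scipy, OpenCV 4.12 (cv2) and the standard library are available. Lean on these libraries where they do the work, as an engineer would, in place of code of your own. Each camera call takes 0.05 s, during which the arm holds its last target. There are 200 camera calls.

## Working session

There is one attempt and no reset: what is moved stays moved. The work goes in short steps, Python scripts to look and compute and a tool call to move; the robot and the scene stay as the last step left them, time stands still between calls to the robot, and variables do not carry over. Pictures are saved under pics/ and viewed, at most 13 in all, crops included, and the job is handed in when it is done.

Besides the shell and the picture viewer there is one more tool, called by a JSON object that holds its "name" and its "arguments", one argument or row to a line. arm_command: Moves the arm, as the interface text tells. Its arguments: {"type":"object","properties":{"series":{"type":"array"},"hand":{"type":"number"},"grip_force":{"type":"number"}},"required":["series"]}

```bash
ls; mkdir -p pics; cat > h.py <<'E'
import numpy as np, cv2
from scipy.spatial.transform import Rotation as R
from workcell import bot
def cam(name):
    o=bot.get_obs(); c=bot.camera(name)
    if 'T_tool_cam' in c:
        T=np.eye(4); T[:3,:3]=R.from_euler('xyz',o['tcp_rot'],degrees=True).as_matrix(); T[:3,3]=o['ee_pos']
        T=T@np.array(c['T_tool_cam']); 
        c['Rm']=T[:3,:3]; c['p']=T[:3,3]
    else:
        c['p']=np.array(c['xyz']); c['ori']=c['orientation']
    return c
E
python3 - <<'E'
from h import *
print(bot.get_obs())
for n in ('scene','top','wrist'):
    c=bot.camera(n); cv2.imwrite(f'pics/{n}0.png',c['color'])
    print(n,{k:np.array(v).round(4).tolist() for k,v in c.items() if k!='color'})
    for t in ['board_a_mid','offcuts','jig','fence','divider','wedge','sanding_block','tape_measure']:
        print(t,[(np.round(d['location'],1).tolist(),round(d['confidence'],2)) for d in bot.mark_of(n,t)[:3]])
E
```

```text
pics
{'time': 0.0, 'q': array([-7.51713846e+01,  5.01214277e+00,  1.00349774e+01,  9.50975219e+01,
       -5.49388352e-04,  8.99994002e+01]), 'qd': array([-0.09645875, -0.02214375, -0.04562806,  0.07279936, -0.01520524,
       -0.01663138]), 'joint_efforts': array([-1.98993410e-03, -5.20390499e+01,  4.64804614e+01,  1.61943171e-02,
       -6.88746945e-05,  1.19873800e-05]), 'ee_pos': array([ 0.14069101, -0.53143144,  0.19147776]), 'tcp_rot': array([-1.79925313e+02,  5.48606019e-04,  1.48292160e+01]), 'wrist_force': array([-0.82869326,  0.3927408 , -0.75278425]), 'torque': array([-0.01510119, -0.00925944,  0.01801941]), 'grasp_force': 0.0, 'opening': 0.08557683437123216}
scene {'camera_matrix': [[405.0198, 0.0, 257.1286], [0.0, 405.0198, 188.4917], [0.0, 0.0, 1.0]], 'xyz': [0.0396, 0.9001, 0.6695], 'orientation': [60.0915, 1.3997, -150.2582]}
board_a_mid [([258.5, 258.6], 0.78)]
offcuts [([250.7, 285.3], 0.67)]
jig [([281.4, 174.9], 0.87)]
fence [([284.6, 177.6], 0.66)]
divider [([279.7, 172.5], 0.77)]
wedge [([325.0, 155.7], 0.84)]
sanding_block [([214.9, 186.6], 0.85), ([236.4, 219.
[... 241 characters left out ...]
6, 241.5], 0.73)]
offcuts [([169.7, 243.4], 0.94), ([308.6, 200.5], 0.61), ([362.0, 220.7], 0.53)]
jig [([312.3, 191.9], 0.67)]
fence [([308.1, 200.9], 0.94)]
divider [([318.4, 195.1], 0.81), ([175.4, 245.1], 0.5)]
wedge [([363.1, 219.7], 0.97)]
sanding_block [([262.0, 150.9], 0.95)]
tape_measure [([233.0, 199.8], 0.85), ([179.0, 241.3], 0.5), ([314.9, 190.8], 0.2)]
wrist {'camera_matrix': [[343.7489, 0.0, 259.658], [0.0, 343.7489, 194.6119], [0.0, 0.0, 1.0]], 'T_tool_cam': [[0.0002, 0.9481, 0.3179, 0.0807], [1.0, -0.0004, 0.0006, -0.0004], [0.0007, 0.3179, -0.9481, -0.1812], [0.0, 0.0, 0.0, 1.0]]}
board_a_mid []
offcuts []
jig []
fence []
divider []
wedge []
sanding_block []
tape_measure []
```

```bash
python3 - <<'E'
import cv2,numpy as np
a=cv2.imread('pics/scene0.png');b=cv2.imread('pics/top0.png')
a2=cv2.resize(a[120:340,140:400],None,fx=3,fy=3,interpolation=cv2.INTER_CUBIC)[:600]
cv2.imwrite('pics/scene1.png',cv2.resize(a[120:320,150:410],None,fx=3,fy=3,interpolation=cv2.INTER_CUBIC))
cv2.imwrite('pics/top1.png',cv2.resize(b[110:310,130:390],None,fx=3,fy=3,interpolation=cv2.INTER_CUBIC))
E
```

```text
(no output)
```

View pics/scene1.png

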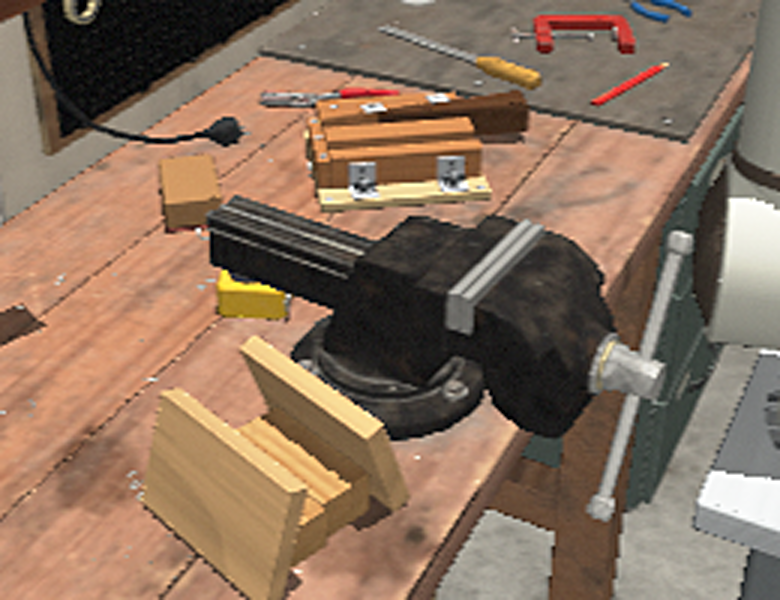

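View pics/top1.png

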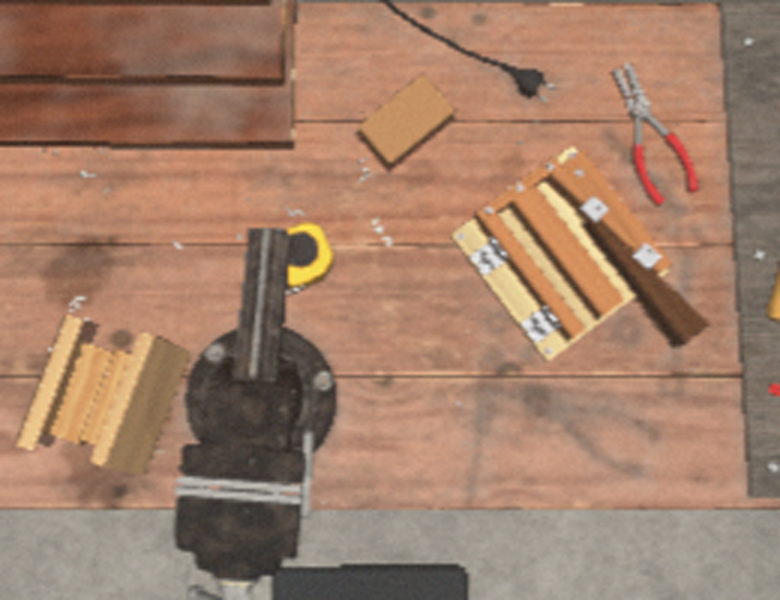

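The scene view shows the two boards leaning inwards on the offcuts (full-image about (250,270)), the vice beside them and the jig beyond it. In the top view the board top edges are near (147,237) and (172,243), and the jig is around (315,195) with its wedge butt at lower right near (363,220).

```bash
cat >> h.py <<'E'
def rot(c): return c['Rm'] if 'Rm' in c else R.from_euler('xyz',c['ori'],degrees=True).as_matrix()
def ray(c,uv):
    K=c['camera_matrix']; return rot(c)@np.array([(uv[0]-K[0][2])/K[0][0],-(uv[1]-K[1][2])/K[1][1],-1])
def onz(c,uv,z):
    d=ray(c,uv); return c['p']+d*(z-c['p'][2])/d[2]
def tri(obs):
    A=np.zeros((3,3));b=np.zeros(3)
    for c,uv in obs:
        d=ray(c,uv);d/=np.linalg.norm(d);P=np.eye(3)-np.outer(d,d);A+=P;b+=P@c['p']
    return np.linalg.solve(A,b)
def proj(c,X):
    p=rot(c).T@(np.array(X)-c['p']);K=c['camera_matrix']
    return np.array([K[0][2]+K[0][0]*p[0]/-p[2],K[1][2]+K[1][1]*p[1]/p[2]])
def totool(target,yaw=None):
    "shift in tool axes from measured pose to target; turn in rad about tool z"
    o=bot.get_obs();Rt=R.from_euler('xyz',o['tcp_rot'],degrees=True).as_matrix()
    s=Rt.T@(np.array(target)-o['ee_pos'])
    t=None if yaw is None else -np.deg2rad((yaw-o['tcp_rot'][2]+180)%360-180)
    return s.round(4),t
E
python3 - <<'E'
from h import *
s=cam('scene');t=cam('top')
P={'board':((258.5,258.6),(173.6,241.5)),'offcuts':((250.7,285.3),(169.7,243.4)),'jig':((281.4,174.9),(312.3,191.9)),'fence':((284.6,177.6),(308.1,200.9)),'divider':((279.7,172.5),(318.4,195.1)),'wedge':((325,155.7),(363.1,219.7)),'sand':((214.9,186.6),(262,150.9)),'tape':((236,219),(233,199.8))}
for k,(a,b) in P.items():
    print(k,tri([(s,a),(t,b)]).round(3),onz(t,b,0).round(3),onz(t,b,.012).round(3),onz(t,b,.032).round(3))
# top view: board top edge lines, z ~.093
for n,u in {'Ltop1':(75,318),'Ltop2':(25,445),'Rtop1':(143,335),'Rtop2':(98,463)}.items():
    print(n,onz(t,(130+u[0]/3,110+u[1]/3),.095).round(3))
print(totool([.45,-.2,.3],0))
E
```

```text
board [0.422 0.27  0.059] [0.432 0.285 0.   ] [0.432 0.283 0.012] [0.43  0.279 0.032]
offcuts [ 0.423  0.298 -0.002] [0.426 0.299 0.   ] [0.425 0.296 0.012] [0.424 0.292 0.032]
jig [ 0.602 -0.209  0.009] [ 0.61  -0.208  0.   ] [ 0.608 -0.206  0.012] [ 0.604 -0.202  0.032]
fence [ 0.574 -0.19   0.013] [ 0.577 -0.192  0.   ] [ 0.575 -0.19   0.012] [ 0.572 -0.186  0.032]
divider [ 0.603 -0.225  0.009] [ 0.598 -0.23   0.   ] [ 0.596 -0.227  0.012] [ 0.592 -0.223  0.032]
wedge [ 0.504 -0.378  0.031] [ 0.509 -0.387  0.   ] [ 0.508 -0.383  0.012] [ 0.505 -0.377  0.032]
sand [ 0.755 -0.029  0.014] [ 0.764 -0.027  0.   ] [ 0.76  -0.026  0.012] [ 0.754 -0.026  0.032]
tape [0.588 0.082 0.002] [0.581 0.078 0.   ] [0.579 0.078 0.012] [0.575 0.077 0.032]
Ltop1 [0.51  0.33  0.095]
Ltop2 [0.373 0.377 0.095]
Rtop1 [0.491 0.255 0.095]
Rtop2 [0.353 0.298 0.095]
(array([ 0.3838, -0.2415, -0.1078]), np.float64(0.25881164840646204))
```

{"name": "arm_command", "arguments": {
  "series": [
    [0.06, -0.02, -0.05, -0.1],
    [0.11, -0.04, -0.08, -0.2],
    [0.155, -0.056, -0.108, -0.35],
    [0.2, -0.072, -0.108, -0.35],
    [0.24, -0.086, -0.108, -0.35]
  ]
}}

```text
time: 1.95
ee_pos: [0.3249, -0.4049, 0.2975]
tcp_rot: [179.9, -0.0, 34.9]
wrist_force: [0.9, -1.5, -0.8]
opening: 0.0858
grasp_force: 0.0
```

```bash
python3 - <<'E'
from h import *
print(totool([.55,-.25,.3],35)); o=bot.get_obs(); print(o['ee_pos'],o['tcp_rot'],o['q'])
E
```

```text
(array([ 0.2732,  0.0016, -0.0024]), np.float64(-0.002520169831718977))
[ 0.32490821 -0.40485147  0.29754076] [ 1.79855237e+02 -9.83011834e-03  3.48556049e+01] [-5.12516612e+01  4.46322056e+00  2.15704191e+01  1.06962102e+02
 -2.03389199e-05  9.38927463e+01]
```

{"name": "arm_command", "arguments": {
  "series": [
    [0.05, 0, 0, 0],
    [0.1, 0, 0, 0],
    [0.15, 0, 0, 0],
    [0.2, 0.001, -0.001, 0],
    [0.25, 0.002, -0.002, 0]
  ]
}}

```text
time: 2.45
ee_pos: [0.5312, -0.2628, 0.298]
tcp_rot: [180.0, -0.0, 34.9]
wrist_force: [0.4, -2.0, 0.1]
opening: 0.0854
grasp_force: 0.0
```

```bash
cat >> h.py <<'E'
import pickle
def look(n,names,tag):
    c=cam(n); c['marks']={t:[(np.array(d['location']),d['confidence']) for d in bot.mark_of(n,t)[:4]] for t in names}
    pickle.dump(c,open(f'{tag}.pkl','wb')); cv2.imwrite(f'pics/{tag}.png',c['color']); return c
E
python3 - <<'E'
from h import *
c=look('wrist',['jig','fence','divider','wedge'],'w1')
o=bot.get_obs(); print(o['time'],o['ee_pos'],o['tcp_rot'])
for k,z in dict(jig=0,fence=.012,divider=.012,wedge=.032).items(): print(k,[(m[0].round(1),round(m[1],2),onz(c,m[0],z).round(4)) for m in c['marks'][k]])
E
```

```text
2.7 [ 0.52974137 -0.26432865  0.29755263] [-1.79980433e+02  2.73581360e-02  3.49267554e+01]
jig [(array([267.,  84.]), 0.87, array([ 0.598, -0.227,  0.   ]))]
fence [(array([231.8,  82.6]), 0.83, array([ 0.5733, -0.1884,  0.012 ]))]
divider [(array([262.9,  81.7]), 0.75, array([ 0.5972, -0.2208,  0.012 ]))]
wedge [(array([311.5, 205. ]), 0.61, array([ 0.5029, -0.3691,  0.032 ]))]
```

View pics/w1.png

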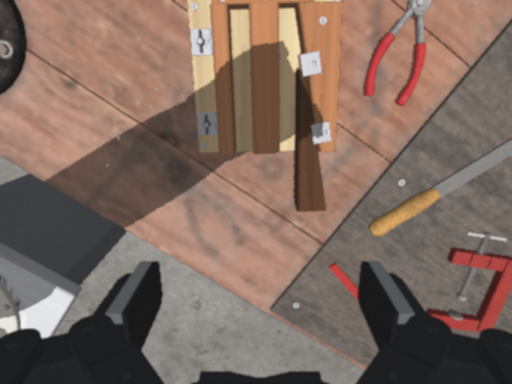

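The wrist view shows the jig at the top, its slots running up the image (about column 240 and 289), and the wedge butt at about (311,210). I go 90 mm further for a centred second view.

{"name": "arm_command", "arguments": {
  "series": [
    [0.05, 0, 0, 0],
    [0.1, 0, 0, 0],
    [0.1, 0, 0, 0],
    [0.1, 0, 0, 0],
    [0.1, 0, 0, 0]
  ]
}}

```text
time: 3.2
ee_pos: [0.6107, -0.2085, 0.2987]
tcp_rot: [179.9, -0.0, 34.8]
wrist_force: [-0.1, 0.0, -0.2]
opening: 0.0856
grasp_force: 0.0
```

```bash
python3 - <<'E'
from h import *
c=look('wrist',['jig','fence','divider','wedge'],'w2')
o=bot.get_obs(); print(o['time'],o['ee_pos'],o['tcp_rot'])
for k,z in dict(jig=0,fence=.012,divider=.012,wedge=.032).items(): print(k,[(m[0].round(1),round(m[1],2),onz(c,m[0],z).round(4)) for m in c['marks'][k]])
cv2.imwrite('pics/w2c.png',cv2.resize(c['color'][60:320,130:430],None,fx=2.3,fy=2.3,interpolation=cv2.INTER_CUBIC))
E
```

```text
3.45 [ 0.61106275 -0.20798584  0.2987218 ] [ 1.79938862e+02 -4.22448077e-02  3.48057278e+01]
jig [(array([265.6, 155.3]), 0.68, array([ 0.5978, -0.2267,  0.    ]))]
fence [(array([232.4, 155.9]), 0.57, array([ 0.5729, -0.1879,  0.012 ]))]
divider [(array([263.9, 155. ]), 0.96, array([ 0.5988, -0.2229,  0.012 ])), (array([265.7, 154.7]), 0.67, array([ 0.6005, -0.2247,  0.012 ]))]
wedge [(array([308.8, 264.4]), 0.94, array([ 0.5058, -0.3686,  0.032 ]))]
```

View pics/w2c.png

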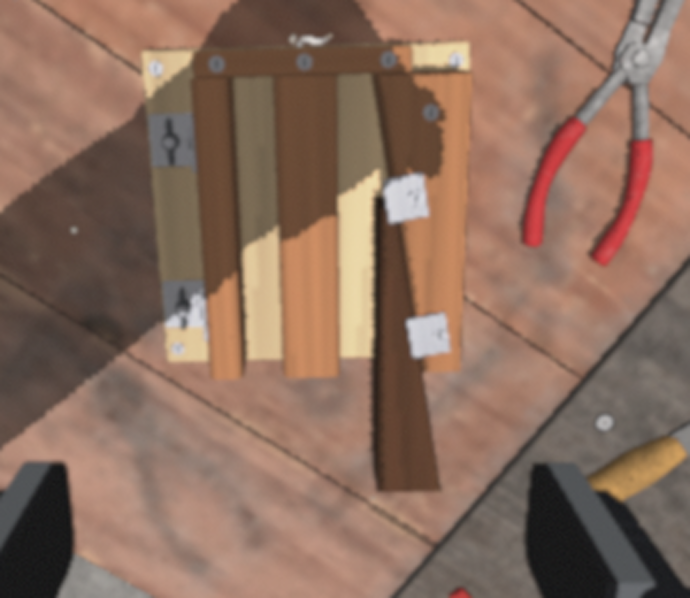

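The crop shows the jig squarely: base corners at crop (143,52), (470,42), (167,361), divider's near end (286–338,377), fence's near end (209–242,378), wedge butt (380–440,490). I fit the jig pose to these.

```bash
python3 - <<'E'
from h import *
from scipy.optimize import least_squares
c=pickle.load(open('w2.pkl','rb'));c1=pickle.load(open('w1.pkl','rb'))
f=lambda x,y:(130+x/2.3,60+y/2.3)
pts=[(f(143,52),(.1,.092,.012)),(f(470,42),(.1,-.094,.012)),(f(167,361),(-.09,.092,.012)),(f(312,377),(-.085,0,.052)),(f(305.5,75),(.085,0,.052))]
def res(p):
    Rz=R.from_euler('z',p[2]).as_matrix()
    return np.concatenate([proj(c,Rz@np.array(X)+[p[0],p[1],0])-u for u,X in pts])
s=least_squares(res,[.6,-.22,.6],loss='soft_l1');print(s.x[:2].round(4),np.rad2deg(s.x[2]).round(2),res(s.x).round(1))
def tojig(P): return (R.from_euler('z',-s.x[2]).as_matrix()@(np.array(P)-[s.x[0],s.x[1],0])).round(4)
for n,u,z in [('fence near out',(209,378),.052),('fence near in',(242,378),.052),('fence far in base?',(231,75),.052),('div near L',(286,377),.052),('div near R',(338,377),.052),('div far L',(274,75),.052),('div far R',(337,75),.052),('wedge L',(380,490),.052),('wedge R',(440,490),.052),('slot1 floor R near',(283,359),.012),('slot2 floor L near',(340,358),.012),('slot1 floor L near',(246,360),.012),('slot2 floor R near',(373,355),.012)]:
    print(n,tojig(onz(c,f(*u),z)))
for cc in (c,c1):
  for k,z in dict(jig=0,fence=.012,divider=.012,wedge=.032).items(): print(k,tojig(onz(cc,cc['marks'][k][0][0],z)))
print(totool([.42,.22,.33],-18))
E
```

```text
[ 0.5977 -0.2238] 36.22 [-0.9 -0.9  0.9 -0.4 -0.   0.9 -0.   0.2  0.1  0.5]
fence near out [-0.0839  0.0605  0.052 ]
fence near in [-0.0843  0.0411  0.052 ]
fence far in base? [0.0865 0.0387 0.052 ]
div near L [-0.0843  0.0152  0.052 ]
div near R [-0.0851 -0.0153  0.052 ]
div far L [0.0859 0.0164 0.052 ]
div far R [ 0.0851 -0.0163  0.052 ]
wedge L [-0.1615 -0.0406  0.052 ]
wedge R [-0.1624 -0.0777  0.052 ]
slot1 floor R near [-0.0891  0.0179  0.012 ]
slot2 floor L near [-0.0893 -0.0185  0.012 ]
slot1 floor L near [-0.0892  0.0415  0.012 ]
slot2 floor R near [-0.0878 -0.0395  0.012 ]
jig [-0.0016 -0.0024  0.    ]
fence [0.0012 0.0436 0.012 ]
divider [0.0014 0.0001 0.012 ]
wedge [-0.1597 -0.0626  0.032 ]
jig [-0.0017 -0.0028  0.    ]
fence [0.0013 0.0429 0.012 ]
divider [0.0014 0.0027 0.012 ]
wedge [-0.1623 -0.0612  0.032 ]
(array([ 0.0874, -0.4604, -0.0317]), np.float64(0.9216338131694991))
```

{"name": "arm_command", "arguments": {
  "series": [
    [0.009, -0.048, -0.02, -0.14],
    [0.018, -0.097, -0.03, -0.29],
    [0.026, -0.146, -0.03, -0.44],
    [0.035, -0.195, -0.03, -0.59],
    [0.044, -0.243, -0.03, -0.74]
  ]
}}

```text
time: 3.95
ee_pos: [0.5082, 0.0168, 0.3282]
tcp_rot: [179.9, -0.0, 77.6]
wrist_force: [0.9, 0.2, 0.7]
opening: 0.0854
grasp_force: 0.0
```

```bash
python3 - <<'E'
from h import *
print(totool([.36,.335,.33],162));o=bot.get_obs();print(o['ee_pos'],o['tcp_rot'],o['q'].round())
E
```

```text
(array([ 0.2789, -0.2132, -0.0019]), np.float64(-1.4734339843515136))
[0.50820035 0.01677218 0.32823501] [ 1.79927565e+02 -2.23253598e-02  7.75784513e+01] [  2.   5.  26. 111.   0. 104.]
```

{"name": "arm_command", "arguments": {
  "series": [
    [0.038, -0.029, 0, -0.14],
    [0.076, -0.058, 0, -0.29],
    [0.114, -0.087, 0, -0.44],
    [0.152, -0.116, 0, -0.59],
    [0.19, -0.145, 0, -0.74]
  ]
}}

```text
time: 4.45
ee_pos: [0.4088, 0.234, 0.3283]
tcp_rot: [179.9, 0.0, 120.0]
wrist_force: [1.1, 0.4, -0.3]
opening: 0.0854
grasp_force: 0.0
```

```bash
python3 - <<'E'
from h import *
print(totool([.36,.335,.33],162));o=bot.get_obs();print(o['ee_pos'],o['tcp_rot'],o['q'].round())
E
```

```text
(array([ 0.1119,  0.0083, -0.0017]), np.float64(-0.7331897278933975))
[0.40877182 0.23397612 0.32829461] [1.79919560e+02 4.42179128e-03 1.19991323e+02] [ 30.  -0.  20. 111.  -0.  90.]
```

{"name": "arm_command", "arguments": {
  "series": [
    [0.04, 0.003, 0, -0.14],
    [0.08, 0.006, 0, -0.29],
    [0.108, 0.008, -0.001, -0.44],
    [0.108, 0.008, -0.001, -0.59],
    [0.108, 0.008, -0.001, -0.725]
  ]
}}

```text
time: 4.95
ee_pos: [0.3629, 0.3312, 0.3289]
tcp_rot: [180.0, 0.0, 161.7]
wrist_force: [-0.7, -0.4, 0.2]
opening: 0.0852
grasp_force: 0.0
```

```bash
python3 - <<'E'
from h import *
bot.camera('wrist');bot.camera('wrist')
c=look('wrist',['board_a_mid','offcuts'],'w3')
o=bot.get_obs(); print(o['time'],o['ee_pos'],o['tcp_rot'])
for k,z in dict(board_a_mid=.049,offcuts=0).items(): print(k,[(m[0].round(1),round(m[1],2),onz(c,m[0],z).round(4)) for m in c['marks'][k]])
cv2.imwrite('pics/w3c.png',cv2.resize(c['color'],None,fx=1.5,fy=1.5,interpolation=cv2.INTER_CUBIC))
E
```

```text
5.2 [0.36362629 0.33037408 0.32901064] [1.79972864e+02 1.47577947e-02 1.60969535e+02]
board_a_mid [(array([225., 194.]), 0.8, array([0.4142, 0.2617, 0.049 ]))]
offcuts [(array([250.6, 185.5]), 0.73, array([0.4275, 0.2941, 0.    ]))]
```

View pics/w3c.png

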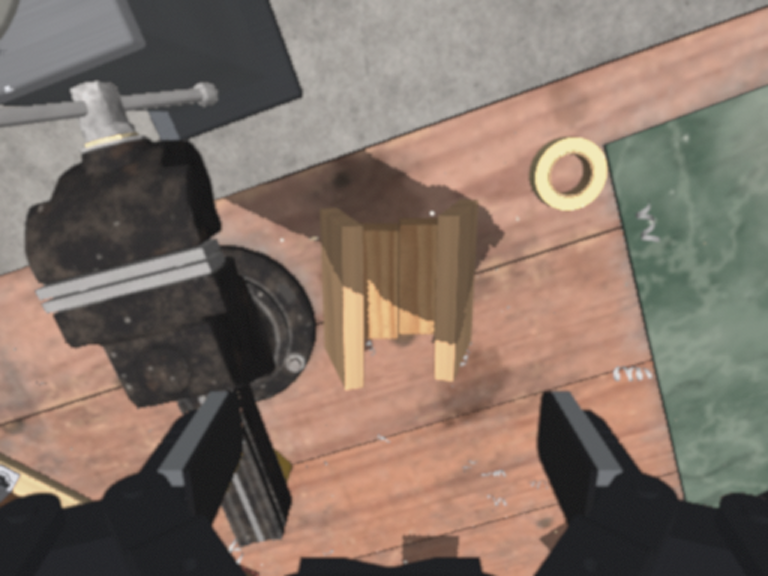

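The wrist view (×1.5) shows board A on the left (top face columns 343–363, rows 226–388) and board B on the right (top face 440–461, rows 215–380), with the offcuts between them and the vice foot at (315,320) left of A.

```bash
python3 - <<'E'
from h import *
c=pickle.load(open('w3.pkl','rb')); t=cam('top'); s=cam('scene')
g=lambda x,y:(x/1.5,y/1.5); q=lambda x,y:(130+x/3,110+y/3); w=lambda x,y:(150+x/3,120+y/3)
A=dict(n=(353,226),f=(353.5,388)); B=dict(n=(450.5,215),f=(444.5,379))
for nm,D,tp,sc in (('A',A,[(98,463),(143,335)],[(378,444),(252,343)]),('B',B,[(25,445),(75,318)],[(294,492),(170,397)])):
    P=[onz(c,g(*D[k]),.094) for k in 'nf']
    m=(P[0]+P[1])/2; d=P[1]-P[0]
    print(nm,P[0].round(4),P[1].round(4),'mid',m.round(4),'len',np.linalg.norm(d).round(4),'yaw',np.rad2deg(np.arctan2(d[1],d[0])).round(2))
    for i,k in enumerate('nf'):
        print('  tri w+top',tri([(c,g(*D[k])),(t,q(*tp[i]))]).round(3),'w+scene',tri([(c,g(*D[k])),(s,w(*sc[i]))]).round(3))
o=bot.get_obs();print(o['tcp_rot'],o['ee_pos'])
E
```

```text
A [0.3533 0.3025 0.094 ] [0.4931 0.2523 0.094 ] mid [0.4232 0.2774 0.094 ] len 0.1485 yaw -19.75
  tri w+top [0.354 0.301 0.085] w+scene [0.354 0.3   0.08 ]
  tri w+top [0.49  0.254 0.1  ] w+scene [0.492 0.251 0.092]
B [0.3701 0.3804 0.094 ] [0.5107 0.3331 0.094 ] mid [0.4404 0.3568 0.094 ] len 0.1484 yaw -18.59
  tri w+top [0.373 0.381 0.082] w+scene [0.372 0.381 0.092]
  tri w+top [0.511 0.332 0.092] w+scene [0.514 0.332 0.086]
[1.79989609e+02 6.54994250e-03 1.61043197e+02] [0.36364779 0.33038758 0.3288846 ]
```

{"name": "arm_command", "arguments": {
  "series": [
    [-0.03, -0.015, 0.03, 0],
    [-0.06, -0.03, 0.07, 0],
    [-0.074, -0.035, 0.115, 0],
    [-0.074, -0.035, 0.16, 0],
    [-0.074, -0.035, 0.2, 0]
  ],
  "hand": 0.05,
  "grip_force": 40
}}

```text
time: 5.8
ee_pos: [0.4224, 0.2727, 0.1264]
tcp_rot: [-180.0, -0.0, 161.0]
wrist_force: [0.5, 1.2, 0.8]
opening: 0.0499
grasp_force: 0.0
```

```bash
python3 - <<'E'
from h import *
c=look('wrist',['board_a_mid','offcuts'],'w4')
print(totool([.422,.2735,.065],160.7));o=bot.get_obs(); print(o['time'],o['ee_pos'],o['tcp_rot'],o['opening'])
E
```

```text
(array([-0.0007,  0.0013,  0.0622]), np.float64(0.00740518377267298))
5.95 [0.42112443 0.27268925 0.12722958] [-1.79811077e+02 -1.50942836e-01  1.61124286e+02] 0.04980789430881972
```

View pics/w4.png

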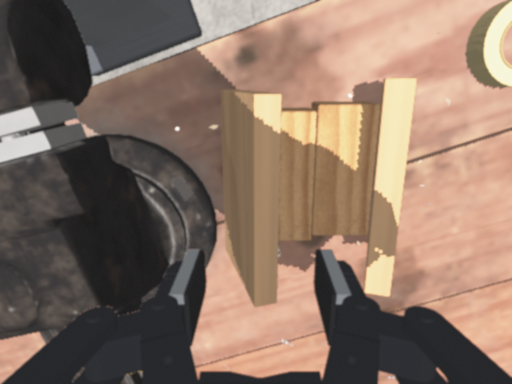

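The view shows board A's top (column ~265) midway between the open fingers (205 and 315), clear on both sides. Lowering, then pushing it outward to upright.

{"name": "arm_command", "arguments": {
  "series": [
    [0, 0.001, 0.02, 0],
    [0, 0.001, 0.04, 0],
    [0, 0.001, 0.055, 0],
    [0, 0.001, 0.062, 0],
    [0, 0.001, 0.062, 0]
  ]
}}

```text
time: 6.45
ee_pos: [0.4228, 0.2749, 0.0672]
tcp_rot: [180.0, 0.0, 161.2]
wrist_force: [-0.2, 0.0, -0.1]
opening: 0.0501
grasp_force: 0.0
```

{"name": "arm_command", "arguments": {
  "series": [
    [0, -0.004, 0, 0],
    [0, -0.009, 0, 0],
    [0, -0.014, 0, 0],
    [0, -0.019, 0, 0],
    [0, -0.022, 0, 0]
  ],
  "hand": 0.028
}}

```text
time: 6.95
ee_pos: [0.4155, 0.2534, 0.067]
tcp_rot: [180.0, 0.0, 161.2]
wrist_force: [0.9, -0.8, 0.7]
opening: 0.0278
grasp_force: 0.0
```

{"name": "arm_command", "arguments": {
  "series": [
    [0, 0, 0, 0],
    [0, 0, 0, 0],
    [0, 0, 0, 0],
    [0, 0, 0, 0],
    [0, 0, 0, 0]
  ],
  "hand": 0.01,
  "grip_force": 60
}}

```text
time: 7.45
ee_pos: [0.4156, 0.254, 0.0667]
tcp_rot: [-180.0, -0.0, 161.2]
wrist_force: [0.2, -0.2, -0.8]
opening: 0.0101
grasp_force: 0.0
```

```bash
python3 - <<'E'
from h import *
c=look('wrist',['board_a_mid'],'w5')
o=bot.get_obs(); print(o['time'],o['ee_pos'],o['tcp_rot'],o['opening'],o['grasp_force'],o['wrist_force'])
E
```

```text
7.55 [0.41555831 0.25394587 0.06669913] [-1.79993192e+02 -4.17772580e-03  1.61222973e+02] 0.009839780656701866 0.0 [ 0.30696564 -0.46725562 -0.52807215]
```

View pics/w5.png

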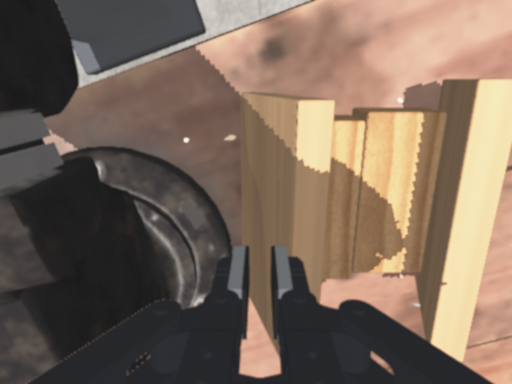

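Fingers closed to 10 mm without the board: its top is still at columns 300–333, inward of the fingers (235–285). I check this with projections.

```bash
python3 - <<'E'
from h import *
for tag in ('w3','w4','w5'):
    c=pickle.load(open(tag+'.pkl','rb'))
    print(tag,'campos',c['p'].round(3),'A n,f',proj(c,(.3533,.3025,.094)).round(),proj(c,(.4931,.2523,.094)).round(),'A mid top',proj(c,(.4232,.2774,.094)).round())
    print([ (m[0].round(),round(m[1],2)) for m in c['marks']['board_a_mid']])
for tag,tcp in (('w4',(.4218,.2727,.127)),('w5',(.41555,.25395,.0667))):
    c=pickle.load(open(tag+'.pkl','rb'))
    print(tag,'tcp',proj(c,tcp).round(), proj(c,np.array(tcp)+[0,0,.05]).round())
g=pickle.load(open('w5.pkl','rb'))
for uv in [(315,98),(300,100),(333,100),(281,350),(243,93)]: print(uv,onz(g,uv,.094).round(4),onz(g,uv,0).round(4))
E
```

```text
w3 campos [0.285 0.357 0.51 ] A n,f [235. 151.] [236. 259.] A mid top [236. 208.]
[(array([225., 194.]), 0.8)]
w4 campos [0.345 0.299 0.308] A n,f [270.  93.] [265. 304.] A mid top [267. 210.]
[(array([247., 189.]), 0.91)]
w5 campos [0.338 0.28  0.248] A n,f [320.  99.] [301. 370.] A mid top [309. 253.]
[(array([275., 220.]), 0.56)]
w4 tcp [260. 230.] [260. 278.]
w5 tcp [260. 231.] [260. 278.]
(315, 98) [0.3521 0.3006 0.094 ] [0.361 0.313 0.   ]
(300, 100) [0.3509 0.2943 0.094 ] [0.3589 0.3028 0.    ]
(333, 100) [0.3555 0.3078 0.094 ] [0.3663 0.3245 0.    ]
(281, 350) [0.4759 0.2459 0.094 ] [0.5604 0.2248 0.    ]
(243, 93) [0.3402 0.2719 0.094 ] [ 0.3418  0.2667 -0.    ]
```

```bash
python3 - <<'E'
from h import *
s=bot.camera('scene')['color']; t=bot.camera('top')['color']; w=cv2.imread('pics/w5.png')
a=cv2.resize(s[190:340,180:330],(400,400),interpolation=cv2.INTER_CUBIC)
b=cv2.resize(w[200:350,200:350],(400,400),interpolation=cv2.INTER_CUBIC)
cv2.imwrite('pics/cmp1.png',np.hstack([a,b]))
E
```

```text
(no output)
```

View pics/cmp1.png

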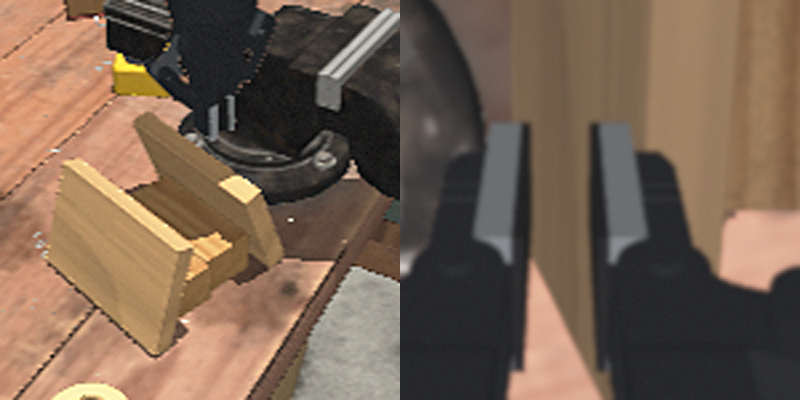

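The left panel shows the closed fingers behind/above board A, tips around (225,135). The right panel shows board A's face lying beyond both fingers.

```bash
python3 - <<'E'
from h import *
s=cam('scene'); o=bot.get_obs(); P=o['ee_pos']; k=400/150
for n,X in (('tcp',P),('tcp+3cm',P+[0,0,.03]),('tcp+6cm',P+[0,0,.06]),('A n',(.3533,.3025,.094)),('A f',(.4931,.2523,.094)),('Amid',(.4232,.2774,.094)),('B n',(.3701,.3804,.094)),('B f',(.5107,.3331,.094))):
    p=proj(s,X); print(n,((p-[180,190])*k).round())
print(o['q'],P)
E
```

```text
tcp [216. 167.]
tcp+3cm [215. 139.]
tcp+6cm [214. 111.]
A n [253. 197.]
A f [141. 116.]
Amid [194. 154.]
B n [186. 250.]
B f [ 72. 160.]
[ 3.14270325e+01 -4.25473437e+00 -1.30694440e+01  8.11896861e+01
 -6.53714113e-04  5.02029503e+01] [0.41556218 0.2539251  0.06671518]
```

{"name": "arm_command", "arguments": {
  "series": [
    [0, -0.003, -0.02, 0],
    [0, -0.003, -0.045, 0],
    [0, 0.005, -0.062, 0],
    [0, 0.015, -0.062, 0],
    [0, 0.022, -0.062, 0]
  ]
}}

```text
time: 8.2
ee_pos: [0.423, 0.2755, 0.1283]
tcp_rot: [180.0, 0.0, 161.2]
wrist_force: [-0.5, -0.6, -0.2]
opening: 0.0099
grasp_force: 0.0
```

{"name": "arm_command", "arguments": {
  "series": [
    [0, 0, 0, 0],
    [0, 0, 0, 0],
    [0, 0, 0, 0],
    [0, 0, 0, 0],
    [0, 0, 0, 0]
  ],
  "hand": 0.05,
  "grip_force": 20
}}

```text
time: 8.7
ee_pos: [0.4226, 0.2745, 0.1286]
tcp_rot: [-180.0, -0.0, 161.2]
wrist_force: [-0.1, -0.9, 0.3]
opening: 0.0496
grasp_force: 0.0
```

```bash
python3 - <<'E'
from h import *
c=look('wrist',['board_a_mid'],'w6')
o=bot.get_obs(); print(o['time'],o['ee_pos'],o['tcp_rot'],o['opening'],c['marks'])
a=cv2.imread('pics/w4.png');b=c['color']
for n,(x0,x1,y0,y1) in dict(Atop=(215,290,80,130),Alow=(220,280,150,240),Btop=(370,420,80,130),off=(285,370,100,200)).items():
    tpl=a[y0:y1,x0:x1]; r=cv2.matchTemplate(b,tpl,cv2.TM_CCOEFF_NORMED);_,v,_,l=cv2.minMaxLoc(r);print(n,v,np.array(l)-[x0,y0])
k=pickle.load(open('w4.pkl','rb'))
for X in ((.3533,.3025,.094),(.44,.30,.038),(.3701,.3804,.094)): print('expected',(proj(c,X)-proj(k,X)).round(1))
E
```

```text
8.8 [0.42263781 0.27460272 0.12875698] [1.79997675e+02 5.66535576e-04 1.61209287e+02] 0.05020315938970656 {'board_a_mid': [(array([243.2, 187.7]), 0.7)]}
Atop 0.9766678810119629 [-2  0]
Alow 0.9883716106414795 [-2 -1]
Btop 0.9968829154968262 [-4  1]
off 0.9784209132194519 [-3  0]
expected [-2.7  0.6]
expected [-2.5 -0.3]
expected [-4.2  1.3]
```

```bash
python3 - <<'E'
from h import *
c=pickle.load(open('w5.pkl','rb')); o=(.41556,.25393,.0667); Rt=R.from_euler('xyz',[180,0,161.2],degrees=True).as_matrix()
for d in (0,.01,.02,.025,.03,.035): print(d,[proj(c,np.array(o)+Rt@np.array([x,0,-d]))[1].round(1) for x in (.011,0,-.011)])
s=cam('scene')
for d in (0,.02,.03):print(d,[((proj(s,np.array(o)+Rt@np.array([.0,y,-d]))-[180,190])*400/150).round() for y in (-.008,.008)])
E
```

```text
0 [np.float64(213.2), np.float64(231.0), np.float64(248.2)]
0.01 [np.float64(220.0), np.float64(238.6), np.float64(256.5)]
0.02 [np.float64(227.5), np.float64(247.0), np.float64(265.6)]
0.025 [np.float64(231.6), np.float64(251.5), np.float64(270.6)]
0.03 [np.float64(236.0), np.float64(256.3), np.float64(275.8)]
0.035 [np.float64(240.5), np.float64(261.4), np.float64(281.3)]
0 [array([222., 163.]), array([209., 171.])]
0.02 [array([222., 145.]), array([208., 152.])]
0.03 [array([222., 135.]), array([208., 143.])]
```

The wrist and scene views agree that the real finger tips sit about 30 mm behind the reported TCP, so the fingers swept over the board without touching it. I go lower, to TCP z 0.045, which is still clear of the offcuts either way, and close gently.

{"name": "arm_command", "arguments": {
  "series": [
    [0, 0, 0.03, 0],
    [0, 0, 0.055, 0],
    [0, 0, 0.072, 0],
    [0, 0, 0.083, 0],
    [0, 0, 0.083, 0]
  ]
}}

```text
time: 9.35
ee_pos: [0.422, 0.2743, 0.0445]
tcp_rot: [-179.9, -0.1, 161.2]
wrist_force: [-0.2, 0.7, 0.5]
opening: 0.05
grasp_force: 0.0
```

{"name": "arm_command", "arguments": {
  "series": [
    [0, -0.003, 0, 0],
    [0, -0.006, 0, 0],
    [0, -0.01, 0, 0],
    [0, -0.014, 0, 0],
    [0, -0.014, 0, 0]
  ],
  "hand": 0.0,
  "grip_force": 20
}}

```text
time: 9.85
ee_pos: [0.4188, 0.2617, 0.0474]
tcp_rot: [179.9, 0.1, 161.2]
wrist_force: [-0.8, 1.1, 6.6]
opening: 0.0185
grasp_force: 19.7
```

```bash
python3 - <<'E'
from h import *
c=look('wrist',['board_a_mid'],'w7')
o=bot.get_obs(); print(o['time'],o['ee_pos'],o['tcp_rot'],o['opening'],o['grasp_force'],o['wrist_force'],c['marks'])
E
```

```text
9.95 [0.4188788  0.26188345 0.04741643] [1.79862391e+02 9.17143717e-02 1.61210445e+02] 0.018116851010280335 20.033783765975386 [-0.7161896   0.61731114  6.86088045] {'board_a_mid': [(array([247.8, 231.5]), 0.94)]}
```

Gripped at 18 mm opening, so the board is aligned to the pads. Firm up the grip and lift.

{"name": "arm_command", "arguments": {
  "series": [
    [0, 0, 0, 0],
    [0, 0, -0.03, 0],
    [0, 0, -0.07, 0],
    [0, 0, -0.12, 0],
    [0, 0, -0.17, 0]
  ],
  "hand": 0.0,
  "grip_force": 70
}}

```text
time: 10.45
ee_pos: [0.4177, 0.2609, 0.2176]
tcp_rot: [-180.0, -0.0, 161.2]
wrist_force: [0.6, 0.8, -1.2]
opening: 0.0158
grasp_force: 67.8
```

{"name": "arm_command", "arguments": {
  "series": [
    [0, 0, -0.04, 0],
    [0, 0, -0.07, 0],
    [0, 0, -0.07, 0],
    [0, 0, -0.07, 0],
    [0, 0, -0.07, 0]
  ]
}}

```text
time: 10.95
ee_pos: [0.4179, 0.2612, 0.2843]
tcp_rot: [-179.9, -0.1, 161.2]
wrist_force: [-0.4, -0.1, -1.5]
opening: 0.0159
grasp_force: 67.8
```

```bash
python3 - <<'E'
from h import *
o=bot.get_obs(); print(o['time'],o['ee_pos'],o['tcp_rot'],o['opening'],o['grasp_force'],o['wrist_force'],o['q'].round())
print(totool((.5809,-.2008,.29),36.2))
E
```

```text
10.95 [0.41787584 0.26121888 0.28430471] [-1.79906120e+02 -7.48527636e-02  1.61213978e+02] 0.015910764637145212 67.82538546714932 [-0.41194177 -0.12327773 -1.52681222] [ 32.   0.  16. 106.  -0.  51.]
(array([-0.3031, -0.3849, -0.0055]), np.float64(2.1819055276798442))
```

{"name": "arm_command", "arguments": {
  "series": [
    [-0.02, -0.025, 0, 0.14],
    [-0.045, -0.055, 0, 0.285],
    [-0.07, -0.085, 0, 0.43],
    [-0.09, -0.115, 0, 0.575],
    [-0.115, -0.145, 0, 0.72]
  ]
}}

```text
time: 11.45
ee_pos: [0.4798, 0.0857, 0.2844]
tcp_rot: [-179.9, -0.0, 119.6]
wrist_force: [0.5, 0.4, -1.8]
opening: 0.0157
grasp_force: 67.8
```

```bash
python3 - <<'E'
from h import *
print(totool((.5809,-.2008,.29),36.2))
E
```

```text
(array([-0.299 , -0.0538, -0.0057]), np.float64(1.4563183190928137))
```

{"name": "arm_command", "arguments": {
  "series": [
    [-0.035, -0.006, 0, 0.14],
    [-0.07, -0.012, 0, 0.285],
    [-0.105, -0.018, 0, 0.43],
    [-0.14, -0.025, 0, 0.575],
    [-0.175, -0.031, 0, 0.72]
  ]
}}

```text
time: 11.95
ee_pos: [0.5406, -0.0814, 0.2842]
tcp_rot: [-179.9, 0.0, 78.4]
wrist_force: [1.6, 0.7, -1.3]
opening: 0.016
grasp_force: 67.8
```

```bash
python3 - <<'E'
from h import *
print(totool((.5809,-.2008,.24),36.2))
E
```

```text
(array([-0.1088,  0.0636,  0.0441]), np.float64(0.7358878920692017))
```

{"name": "arm_command", "arguments": {
  "series": [
    [-0.03, 0.018, 0.01, 0.14],
    [-0.06, 0.035, 0.02, 0.285],
    [-0.09, 0.052, 0.03, 0.43],
    [-0.109, 0.064, 0.044, 0.58],
    [-0.109, 0.064, 0.044, 0.735]
  ]
}}

```text
time: 12.45
ee_pos: [0.5817, -0.2018, 0.2368]
tcp_rot: [-179.7, 0.2, 36.4]
wrist_force: [-1.6, -0.1, -0.9]
opening: 0.016
grasp_force: 67.8
```

```bash
python3 - <<'E'
from h import *
bot.camera('wrist');c=look('wrist',['board_a_mid','jig','divider','fence','wedge'],'w8')
o=bot.get_obs(); print(o['time'],o['ee_pos'],o['tcp_rot'])
print(totool((.5809,-.2008,.11),36.2))
J=np.array([.5977,-.2238,0]);Rj=R.from_euler('z',36.22,degrees=True).as_matrix()
for k,z in dict(jig=0,fence=.012,divider=.012,wedge=.032).items(): print(k,[(m[0].round(1),round(m[1],2),(Rj.T@(onz(c,m[0],z)-J)).round(4)) for m in c['marks'][k]])
print(c['marks']['board_a_mid'])
cv2.imwrite('pics/w8c.png',cv2.resize(c['color'],None,fx=1.5,fy=1.5,interpolation=cv2.INTER_CUBIC))
E
```

```text
12.8 [ 0.58229437 -0.19884549  0.24204913] [ 1.79978239e+02 -1.56788844e-02  3.70829507e+01]
(array([-0.0023,  0.0007,  0.132 ]), np.float64(0.015410397124556338))
jig [(array([287.5, 151.3]), 0.87, array([-0.0034, -0.0039,  0.    ]))]
fence []
divider [(array([284.1, 148.9]), 0.91, array([0.0019, 0.0011, 0.012 ]))]
wedge [(array([332.6, 277.7]), 0.66, array([-0.1626, -0.0631,  0.032 ]))]
[(array([245.7, 231.4]), 0.69)]
```

View pics/w8c.png

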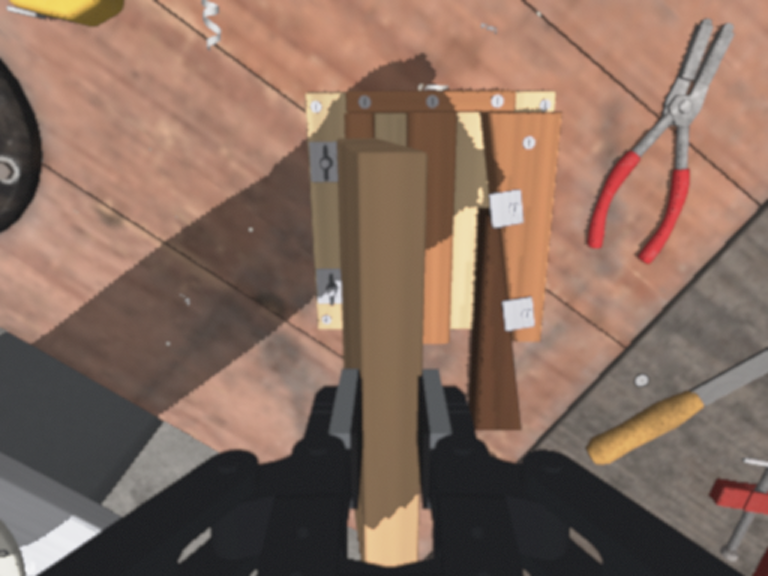

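The view (×1.5) shows board A held centred in the hand at the top (columns 358–426). Its outer face shows at left down to column 343, so its bottom edge is about 11 mm towards the fence side, a tilt of roughly 7°. I enter slot 1 with the hand offset for that.

```bash
cat >> h.py <<'E'
J=np.array([.5977,-.2238,0]);Rj=R.from_euler('z',36.22,degrees=True).as_matrix()
def jw(x,y,z): return J+Rj@np.array([x,y,z])
def wj(P): return (Rj.T@(np.array(P)-J)).round(4)
E
python3 - <<'E'
from h import *
print(totool(jw(0,.0175,.115),36.3)); print(wj(bot.get_obs()['ee_pos']))
E
```

```text
(array([-0.0025,  0.0117,  0.1271]), np.float64(0.013665067872562107))
[0.0023 0.0292 0.242 ]
```

{"name": "arm_command", "arguments": {
  "series": [
    [-0.002, 0.006, 0.04, 0.014],
    [-0.002, 0.0117, 0.08, 0.014],
    [-0.002, 0.0117, 0.11, 0.014],
    [-0.002, 0.0117, 0.127, 0.014],
    [-0.002, 0.0117, 0.127, 0.014]
  ],
  "hand": 0.0,
  "grip_force": 35
}}

```text
time: 13.3
ee_pos: [0.5864, -0.209, 0.1121]
tcp_rot: [-179.8, 0.1, 36.2]
wrist_force: [-0.1, 0.4, -1.4]
opening: 0.0159
grasp_force: 67.8
```

```bash
python3 - <<'E'
from h import *
bot.camera('wrist');o=bot.get_obs();print(wj(o['ee_pos']),o['tcp_rot'],o['wrist_force'],o['opening'],o['time'])
c=look('wrist',['board_a_mid'],'w9');print(c['marks'],proj(c,o['ee_pos']))
g=cv2.cvtColor(c['color'],cv2.COLOR_BGR2GRAY)
for r in (105,120,140):
    print(r,[ (i,tuple(c['color'][r,i])) for i in range(215,300,3)] if r==120 else '')
    e=np.abs(np.diff(g[r,190:310].astype(int)));print([(190+i,e[i]) for i in np.argsort(-e)[:8]])
E
```

```text
[1.000e-04 1.790e-02 1.143e-01] [-1.79930071e+02  4.75022025e-02  3.61912028e+01] [-0.42348086  0.34349677 -0.46594458] 0.01539698438564703 13.35
{'board_a_mid': [(array([247. , 229.9]), 0.66)]} [261.03162949 227.93345905]
105 
[(np.int64(199), np.int64(18)), (np.int64(237), np.int64(10)), (np.int64(238), np.int64(10)), (np.int64(198), np.int64(9)), (np.int64(200), np.int64(9)), (np.int64(283), np.int64(9)), (np.int64(308), np.int64(8)), (np.int64(284), np.int64(7))]
120 [(215, (np.uint8(61), np.uint8(83), np.uint8(117))), (218, (np.uint8(61), np.uint8(84), np.uint8(118))), (221, (np.uint8(60), np.uint8(82), np.uint8(116))), (224, (np.uint8(60), np.uint8(81), np.uint8(111))), (227, (np.uint8(64), np.uint8(82), np.uint8(99))), (230, (np.uint8(63), np.uint8(79), np.uint8(97))), (233, (np.uint8(63), np.uint8(81), np.uint8(98))), (236, (np.uint8(64), np.uint8(81), np.uint8(99))), (239, (np.uint8(79), np.uint8(102), np.uint8(125))), (242, (np.uint8(86), np.uint8(112), np.uint8(138))), (245, (np.uint8(86), np.uint8(111), np.uint8(137))), (248, (np.uint8(86), np.uint8(112), np.uint8(138))),
[... 694 characters left out ...]
(np.uint8(62), np.uint8(84), np.uint8(119))), (293, (np.uint8(60), np.uint8(82), np.uint8(117))), (296, (np.uint8(60), np.uint8(81), np.uint8(114))), (299, (np.uint8(58), np.uint8(80), np.uint8(113)))]
[(np.int64(191), np.int64(27)), (np.int64(190), np.int64(23)), (np.int64(200), np.int64(14)), (np.int64(199), np.int64(13)), (np.int64(192), np.int64(12)), (np.int64(238), np.int64(12)), (np.int64(283), np.int64(12)), (np.int64(308), np.int64(11))]
140 
[(np.int64(201), np.int64(17)), (np.int64(308), np.int64(16)), (np.int64(307), np.int64(11)), (np.int64(200), np.int64(10)), (np.int64(238), np.int64(9)), (np.int64(282), np.int64(9)), (np.int64(202), np.int64(9)), (np.int64(239), np.int64(9))]
```

{"name": "arm_command", "arguments": {
  "series": [
    [0, 0.0015, 0, 0],
    [0, 0.0015, 0.005, 0],
    [0, 0.0015, 0.01, 0],
    [0, 0.0015, 0.015, 0],
    [0, 0.0015, 0.019, 0]
  ]
}}

```text
time: 13.95
ee_pos: [0.5885, -0.2111, 0.095]
tcp_rot: [-180.0, 0.0, 36.1]
wrist_force: [0.3, 0.2, -1.3]
opening: 0.0162
grasp_force: 67.8
```

{"name": "arm_command", "arguments": {
  "series": [
    [0, -0.002, 0.003, 0],
    [0, -0.004, 0.006, 0],
    [0, -0.006, 0.01, 0],
    [0, -0.008, 0.014, 0],
    [0, -0.009, 0.017, 0]
  ]
}}

```text
time: 14.45
ee_pos: [0.5837, -0.2042, 0.0789]
tcp_rot: [179.9, -0.0, 36.1]
wrist_force: [4.1, -4.8, 2.0]
opening: 0.0158
grasp_force: 60.9
```

```bash
cat >> h.py <<'E'
def tilt(tag,top=.0976,row=120,lo=200,hi=310):
    c=look('wrist',['board_a_mid'],tag); o=bot.get_obs()
    g=cv2.GaussianBlur(cv2.cvtColor(c['color'],cv2.COLOR_BGR2GRAY),(1,5),0)
    for r in (110,row,135):
        e=np.diff(g[r,lo:hi].astype(int)); print(r,[(lo+i,int(e[i])) for i in sorted(np.argsort(-abs(e))[:12])])
    print(wj(o['ee_pos']),o['tcp_rot'].round(2),'F',o['wrist_force'].round(1),'op',round(o['opening'],4),o['grasp_force'],o['time'],[m[0]-proj(c,o['ee_pos']) for m in c['marks']['board_a_mid'][:1]])
E
python3 - <<'E'
from h import *
tilt('w10')
E
```

```text
110 [(np.int64(200), -14), (np.int64(205), 3), (np.int64(230), -5), (np.int64(231), -6), (np.int64(232), -6), (np.int64(234), 9), (np.int64(235), 13), (np.int64(236), 13), (np.int64(237), 9), (np.int64(238), 5), (np.int64(281), -9), (np.int64(282), -9)]
120 [(np.int64(200), -16), (np.int64(201), -5), (np.int64(231), -7), (np.int64(232), -7), (np.int64(234), 9), (np.int64(235), 12), (np.int64(236), 14), (np.int64(237), 10), (np.int64(238), 5), (np.int64(280), -5), (np.int64(281), -9), (np.int64(282), -8)]
135 [(np.int64(200), -15), (np.int64(201), -15), (np.int64(202), -5), (np.int64(231), -6), (np.int64(232), -6), (np.int64(234), 6), (np.int64(235), 11), (np.int64(236), 14), (np.int64(237), 11), (np.int64(238), 7), (np.int64(280), -7), (np.int64(281), -10)]
[0.0003 0.0242 0.0785] [ 1.7993e+02 -1.0000e-02  3.6080e+01] F [ 3.9 -4.7 -3. ] op 0.0159 60.290089077316225 14.55 []
```

{"name": "arm_command", "arguments": {
  "series": [
    [0, -0.001, 0.003, 0],
    [0, -0.002, 0.006, 0],
    [0, -0.003, 0.009, 0],
    [0, -0.004, 0.011, 0],
    [0, -0.005, 0.013, 0]
  ],
  "grip_force": 25
}}

```text
time: 15.05
ee_pos: [0.5813, -0.2007, 0.0664]
tcp_rot: [179.8, -0.0, 36.1]
wrist_force: [5.3, -7.0, 3.8]
opening: 0.0158
grasp_force: 60.5
```

```bash
python3 - <<'E'
from h import *
tilt('w11')
E
```

```text
110 [(np.int64(201), -4), (np.int64(202), -14), (np.int64(203), -16), (np.int64(204), -6), (np.int64(235), 8), (np.int64(236), 11), (np.int64(237), 7), (np.int64(238), 4), (np.int64(279), -3), (np.int64(280), -8), (np.int64(281), -12), (np.int64(282), -10)]
120 [(np.int64(201), 4), (np.int64(202), -4), (np.int64(203), -18), (np.int64(204), -14), (np.int64(235), 5), (np.int64(236), 13), (np.int64(237), 8), (np.int64(238), 5), (np.int64(279), -3), (np.int64(280), -9), (np.int64(281), -13), (np.int64(282), -10)]
135 [(np.int64(200), -10), (np.int64(201), 9), (np.int64(202), 10), (np.int64(203), -5), (np.int64(204), -18), (np.int64(205), -14), (np.int64(236), 12), (np.int64(237), 10), (np.int64(238), 5), (np.int64(280), -9), (np.int64(281), -14), (np.int64(282), -8)]
[0.0004 0.0288 0.0661] [ 1.7988e+02 -3.0000e-02  3.6070e+01] F [ 3.7 -3.7  0.8] op 0.0156 59.86275559058413 15.15 []
```

{"name": "arm_command", "arguments": {
  "series": [
    [0, 0, 0.001, 0],
    [0, 0, 0.002, 0],
    [0, 0, 0.003, 0],
    [0, 0, 0.004, 0],
    [0, 0, 0.004, 0]
  ]
}}

```text
time: 15.65
ee_pos: [0.5808, -0.2002, 0.0619]
tcp_rot: [179.9, -0.0, 36.1]
wrist_force: [3.7, -4.1, 0.3]
opening: 0.0163
grasp_force: 59.8
```

{"name": "arm_command", "arguments": {
  "series": [
    [0, 0, 0.001, 0],
    [0, 0, 0.002, 0],
    [0, 0, 0.003, 0],
    [0, 0, 0.004, 0],
    [0, 0, 0.004, 0]
  ]
}}

```text
time: 16.15
ee_pos: [0.5814, -0.2005, 0.0607]
tcp_rot: [179.8, -0.1, 36.1]
wrist_force: [-2.7, -3.3, 17.6]
opening: 0.0158
grasp_force: 61.8
```

{"name": "arm_command", "arguments": {
  "series": [
    [0, 0, 0.001, 0],
    [0, 0, 0.002, 0],
    [0, 0, 0.003, 0],
    [0, 0, 0.003, 0],
    [0, 0, 0.003, 0]
  ]
}}

```text
time: 16.65
ee_pos: [0.582, -0.2011, 0.0607]
tcp_rot: [179.6, -0.2, 36.1]
wrist_force: [-6.3, -4.1, 34.6]
opening: 0.0156
grasp_force: 64.0
```

{"name": "arm_command", "arguments": {
  "series": [
    [0, 0, -0.004, 0],
    [0, 0, -0.005, 0],
    [0, 0, -0.005, 0],
    [0, 0, -0.005, 0],
    [0, 0, -0.005, 0]
  ],
  "hand": 0.036
}}

```text
time: 17.15
ee_pos: [0.58, -0.1995, 0.059]
tcp_rot: [-179.9, 0.0, 36.1]
wrist_force: [0.5, 0.2, -0.6]
opening: 0.0358
grasp_force: 0.0
```

{"name": "arm_command", "arguments": {
  "series": [
    [0, 0, -0.03, 0],
    [0, 0, -0.07, 0],
    [0, 0, -0.11, 0],
    [0, 0, -0.15, 0],
    [0, 0, -0.19, 0]
  ]
}}

```text
time: 17.65
ee_pos: [0.5801, -0.1996, 0.251]
tcp_rot: [-180.0, 0.0, 36.1]
wrist_force: [0.8, -0.4, -0.5]
opening: 0.0363
grasp_force: 0.0
```

```bash
python3 - <<'E'
from h import *
c=look('wrist',['board_a_mid','jig','divider','fence','wedge'],'w12'); t=look('top',['board_a_mid'],'t12')
o=bot.get_obs();print(o['time'],wj(o['ee_pos']),o['q'].round())
print([(m,[wj(onz(c,m[0],z)) for z in (.06,.108)]) for m in c['marks']['board_a_mid']])
print([(m,[wj(onz(t,m[0],z)) for z in (.06,.108)]) for m in t['marks']['board_a_mid']])
B=np.array([.4404,.3568]); print(totool((.4404-.0013*-1,.3568+.0038,.29),161))
E
```

```text
18.05 [-0.      0.03    0.2481] [-19.  16.  29. 103.   0. 125.]
[]
[((array([314. , 193.2]), 0.84), [array([0.0091, 0.019 , 0.06  ]), array([0.0067, 0.0315, 0.108 ])])]
(array([ 0.2182, -0.5343, -0.0411]), np.float64(-2.18018326944781))
```

Board A seated with a 35 N push and released, and the hand came away clean. Back for board B.

{"name": "arm_command", "arguments": {
  "series": [
    [0.018, -0.044, -0.01, -0.14],
    [0.036, -0.088, -0.02, -0.29],
    [0.054, -0.132, -0.03, -0.44],
    [0.072, -0.178, -0.041, -0.59],
    [0.09, -0.222, -0.041, -0.74]
  ],
  "hand": 0.05
}}

```text
time: 18.55
ee_pos: [0.5215, 0.0342, 0.2912]
tcp_rot: [180.0, -0.0, 78.8]
wrist_force: [1.2, 1.0, 0.9]
opening: 0.0502
grasp_force: 0.0
```

```bash
python3 - <<'E'
from h import *
print(totool((.4414,.3596,.28),161))
E
```

```text
(array([ 0.3037, -0.1416,  0.0112]), np.float64(-1.434380569052874))
```

{"name": "arm_command", "arguments": {
  "series": [
    [0.043, -0.02, 0, -0.14],
    [0.086, -0.04, 0, -0.29],
    [0.129, -0.06, 0, -0.44],
    [0.172, -0.08, 0, -0.59],
    [0.215, -0.1, 0, -0.74]
  ]
}}

```text
time: 19.05
ee_pos: [0.4662, 0.2649, 0.2899]
tcp_rot: [-179.9, 0.0, 121.2]
wrist_force: [2.0, -0.4, 0.7]
opening: 0.0503
grasp_force: 0.0
```

```bash
python3 - <<'E'
from h import *
print(totool((.4414,.3596,.16),161))
E
```

```text
(array([0.0938, 0.0281, 0.1298]), np.float64(-0.6939544322024167))
```

{"name": "arm_command", "arguments": {
  "series": [
    [0.04, 0.012, 0.0, -0.14],
    [0.08, 0.024, 0.03, -0.29],
    [0.092, 0.027, 0.06, -0.44],
    [0.092, 0.027, 0.1, -0.57],
    [0.092, 0.027, 0.13, -0.69]
  ]
}}

```text
time: 19.55
ee_pos: [0.4419, 0.3561, 0.157]
tcp_rot: [-179.8, -0.1, 160.8]
wrist_force: [-0.5, -0.2, 0.2]
opening: 0.0499
grasp_force: 0.0
```

```bash
python3 - <<'E'
from h import *
bot.camera('wrist');c=look('wrist',['board_b_mid','offcuts'],'w13');o=bot.get_obs()
print(o['ee_pos'],o['tcp_rot'],o['time'],c['marks'])
n,f=proj(c,(.3701,.3804,.094)),proj(c,(.5107,.3331,.094));print('B top ends expected',n,f)
g=cv2.cvtColor(c['color'],cv2.COLOR_BGR2GRAY)
for r in (100,130,160,190):
    e=np.diff(g[r,180:340].astype(int));print(r,[(180+int(i),int(e[i])) for i in sorted(np.argsort(-abs(e))[:12])], 'exp mid', round(float(n[0]+(r-n[1])/(f[1]-n[1])*(f[0]-n[0])),1))
print(totool((.4414,.3596,.04),161))
E
```

```text
[0.44285712 0.35569344 0.16088503] [-1.79939517e+02 -3.88100532e-02  1.60210343e+02] 19.75 {'board_b_mid': [(array([276.8, 178.3]), 0.8)], 'offcuts': [(array([197.9, 174.2]), 0.86)]}
B top ends expected [262.80872648  92.08832027] [263.04583757 284.83017556]
100 [(233, 21), (234, 22), (235, 8), (247, 18), (248, 21), (249, 10), (271, -14), (272, -37), (273, -31), (301, 17), (302, 21), (303, 11)] exp mid 262.8
130 [(213, -12), (214, -10), (216, 8), (249, 8), (263, 9), (264, 29), (265, 30), (266, 14), (271, -15), (272, -37), (273, -30), (301, 11)] exp mid 262.9
160 [(181, 7), (197, 6), (206, -6), (209, 6), (210, 7), (214, -7), (215, -12), (217, 8), (236, 7), (237, 7), (249, 10), (272, -11)] exp mid 262.9
190 [(184, 6), (198, 6), (207, -5), (211, 6), (212, 7), (215, -7), (216, -12), (218, 8), (237, 7), (249, 7), (272, -10), (273, -6)] exp mid 262.9
(array([0.0026, 0.0033, 0.1209]), np.float64(-0.01378211178626558))
```

{"name": "arm_command", "arguments": {
  "series": [
    [0.001, 0.003, 0.04, -0.014],
    [0.002, 0.003, 0.08, -0.014],
    [0.002, 0.003, 0.105, -0.014],
    [0.002, 0.003, 0.121, -0.014],
    [0.002, 0.003, 0.121, -0.014]
  ]
}}

```text
time: 20.25
ee_pos: [0.4424, 0.3593, 0.0396]
tcp_rot: [-180.0, -0.0, 161.0]
wrist_force: [0.2, -1.2, 1.2]
opening: 0.05
grasp_force: 0.0
```

{"name": "arm_command", "arguments": {
  "series": [
    [0, 0.005, 0, 0],
    [0, 0.011, 0, 0],
    [0, 0.017, 0, 0],
    [0, 0.023, 0, 0],
    [0, 0.026, 0, 0]
  ],
  "hand": 0.032
}}

```text
time: 20.75
ee_pos: [0.4511, 0.3851, 0.0401]
tcp_rot: [180.0, 0.0, 161.2]
wrist_force: [0.2, -0.3, 0.5]
opening: 0.0315
grasp_force: 0.0
```

{"name": "arm_command", "arguments": {
  "series": [
    [0, 0, 0, 0],
    [0, 0, 0, 0],
    [0, 0, 0, 0],
    [0, 0, 0, 0],
    [0, 0, 0, 0]
  ],
  "hand": 0.0,
  "grip_force": 30
}}

```text
time: 21.25
ee_pos: [0.4507, 0.3842, 0.0398]
tcp_rot: [180.0, -0.0, 161.2]
wrist_force: [-0.4, 1.7, 0.9]
opening: 0.0172
grasp_force: 29.9
```

```bash
python3 - <<'E'
from h import *
tilt('w14')
E
```

```text
110 [(np.int64(212), 10), (np.int64(213), 11), (np.int64(216), 12), (np.int64(217), 11), (np.int64(234), 20), (np.int64(235), 20), (np.int64(236), 10), (np.int64(280), -9), (np.int64(281), -23), (np.int64(282), -21), (np.int64(284), 9), (np.int64(285), 7)]
120 [(np.int64(203), -10), (np.int64(204), -14), (np.int64(205), -10), (np.int64(232), 8), (np.int64(233), 25), (np.int64(234), 41), (np.int64(235), 25), (np.int64(236), 12), (np.int64(280), -7), (np.int64(281), -18), (np.int64(282), -23), (np.int64(283), -5)]
135 [(np.int64(216), -8), (np.int64(217), -11), (np.int64(218), -10), (np.int64(233), 9), (np.int64(234), 33), (np.int64(235), 45), (np.int64(236), 30), (np.int64(237), 11), (np.int64(280), -9), (np.int64(281), -20), (np.int64(282), -27), (np.int64(283), -8)]
[0.2407 0.5774 0.0398] [179.99  -0.   161.22] F [-0.3  0.5  0.6] op 0.0174 29.93487149477005 21.35 []
```

{"name": "arm_command", "arguments": {
  "series": [
    [0, 0, 0, 0],
    [0, 0, -0.03, 0],
    [0, 0, -0.07, 0],
    [0, 0, -0.12, 0],
    [0, 0, -0.17, 0]
  ],
  "hand": 0.0,
  "grip_force": 60
}}

```text
time: 21.85
ee_pos: [0.4502, 0.3835, 0.2109]
tcp_rot: [-179.9, -0.0, 161.2]
wrist_force: [1.3, 0.3, -0.8]
opening: 0.0164
grasp_force: 59.1
```

{"name": "arm_command", "arguments": {
  "series": [
    [0, -0.01, -0.04, 0],
    [0, -0.02, -0.075, 0],
    [0, -0.03, -0.075, 0],
    [0, -0.03, -0.075, 0],
    [0, -0.03, -0.075, 0]
  ]
}}

```text
time: 22.35
ee_pos: [0.4409, 0.3556, 0.2831]
tcp_rot: [-179.9, -0.1, 161.2]
wrist_force: [-0.3, 0.1, -1.9]
opening: 0.0165
grasp_force: 59.1
```

```bash
python3 - <<'E'
from h import *
tilt('w15'); print(totool(jw(0,-.0285,.29),36.2))
E
```

```text
110 [(np.int64(200), 6), (np.int64(222), 8), (np.int64(225), -8), (np.int64(226), -10), (np.int64(233), 24), (np.int64(234), 42), (np.int64(235), 31), (np.int64(236), 14), (np.int64(281), -14), (np.int64(282), -24), (np.int64(283), -25), (np.int64(285), 7)]
120 [(np.int64(201), 6), (np.int64(223), 7), (np.int64(225), -8), (np.int64(226), -12), (np.int64(228), 8), (np.int64(233), 22), (np.int64(234), 43), (np.int64(235), 29), (np.int64(236), 14), (np.int64(281), -15), (np.int64(282), -28), (np.int64(283), -25)]
135 [(np.int64(223), 8), (np.int64(226), -8), (np.int64(233), 12), (np.int64(234), 34), (np.int64(235), 37), (np.int64(236), 20), (np.int64(237), 9), (np.int64(280), -8), (np.int64(281), -20), (np.int64(282), -39), (np.int64(283), -42), (np.int64(284), -21)]
[0.2159 0.5602 0.2828] [-1.7986e+02 -9.0000e-02  1.6122e+02] F [-0.1 -0.3 -2.1] op 0.0162 59.13571357727051 22.45 []
(array([-0.3584, -0.5146, -0.0065]), np.float64(2.18204872395482))
```

{"name": "arm_command", "arguments": {
  "series": [
    [-0.024, -0.034, 0, 0.14],
    [-0.048, -0.069, 0, 0.285],
    [-0.072, -0.103, 0, 0.43],
    [-0.096, -0.138, 0, 0.575],
    [-0.12, -0.172, 0, 0.72]
  ]
}}

```text
time: 22.95
ee_pos: [0.4993, 0.1529, 0.2835]
tcp_rot: [-179.9, -0.0, 119.7]
wrist_force: [1.0, -0.2, -2.5]
opening: 0.0164
grasp_force: 59.3
```

```bash
python3 - <<'E'
from h import *
print(totool(jw(0,-.0285,.29),36.2))
E
```

```text
(array([-0.4043, -0.0976, -0.0065]), np.float64(1.4565134495219587))
```

{"name": "arm_command", "arguments": {
  "series": [
    [-0.042, -0.01, 0, 0.14],
    [-0.084, -0.02, 0, 0.285],
    [-0.126, -0.03, 0, 0.43],
    [-0.168, -0.04, 0, 0.575],
    [-0.21, -0.05, 0, 0.72]
  ]
}}

```text
time: 23.45
ee_pos: [0.5611, -0.0542, 0.2835]
tcp_rot: [-179.9, 0.0, 78.4]
wrist_force: [1.4, 1.3, -1.3]
opening: 0.0162
grasp_force: 59.3
```

```bash
python3 - <<'E'
from h import *
print(totool(jw(0,-.0285,.23),36.2))
E
```

```text
(array([-0.1779,  0.0913,  0.0533]), np.float64(0.7361738784652618))
```

{"name": "arm_command", "arguments": {
  "series": [
    [-0.04, 0.021, 0, 0.14],
    [-0.08, 0.041, 0.01, 0.285],
    [-0.12, 0.062, 0.03, 0.43],
    [-0.16, 0.082, 0.053, 0.58],
    [-0.178, 0.091, 0.053, 0.735]
  ]
}}

```text
time: 23.95
ee_pos: [0.6147, -0.2479, 0.2255]
tcp_rot: [-179.6, 0.3, 36.4]
wrist_force: [-0.4, 0.3, -1.7]
opening: 0.0164
grasp_force: 59.3
```

```bash
python3 - <<'E'
from h import *
bot.camera('wrist');bot.camera('wrist');tilt('w16')
c=pickle.load(open('w16.pkl','rb')); c['marks']
g=cv2.cvtColor(c['color'],cv2.COLOR_BGR2GRAY)
print('A expected top L,R at far end',proj(c,jw(.07,.039,.108)),proj(c,jw(.07,.021,.108)),'slot2 floor at x=.08', proj(c,jw(.08,-.0175,.012)),proj(c,jw(.08,-.04,.012)))
cv2.imwrite('pics/w16c.png',cv2.resize(c['color'],None,fx=1.5,fy=1.5,interpolation=cv2.INTER_CUBIC))
print(totool(jw(0,-.0285,.105),36.3))
E
```

```text
110 [(np.int64(200), -16), (np.int64(201), -8), (np.int64(213), 6), (np.int64(214), 4), (np.int64(216), -4), (np.int64(233), 3), (np.int64(234), 9), (np.int64(235), 8), (np.int64(236), 4), (np.int64(282), -8), (np.int64(283), -10), (np.int64(284), -5)]
120 [(np.int64(200), -13), (np.int64(201), -11), (np.int64(213), 4), (np.int64(214), 4), (np.int64(216), -3), (np.int64(234), 8), (np.int64(235), 9), (np.int64(236), 4), (np.int64(281), -4), (np.int64(282), -10), (np.int64(283), -10), (np.int64(284), -6)]
135 [(np.int64(200), -8), (np.int64(201), -15), (np.int64(202), -9), (np.int64(214), 6), (np.int64(215), 8), (np.int64(235), 8), (np.int64(236), 7), (np.int64(281), -7), (np.int64(283), 8), (np.int64(292), -5), (np.int64(293), -13), (np.int64(294), -12)]
[ 0.0017 -0.0273  0.2304] [-1.7989e+02  5.0000e-02  3.6990e+01] F [ 0.1  0.2 -0.9] op 0.0166 59.26658034324646 24.15 [array([-55.81267054, -67.51048224])]
A expected top L,R at far end [180.50068691  92.18675876] [201.91076545  92.30182046] slot2 floor at x=.08 [251.0161686   79.59487286] [271.56774382  79.70272431]
(array([-0.0016,  0.0015,  0.1254]), np.float64(0.01211176546463419))
```

View pics/w16c.png

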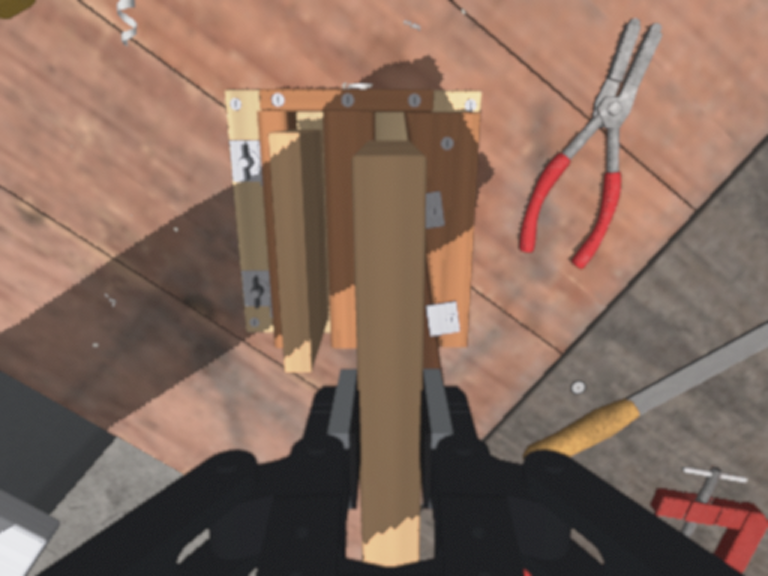

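Board B hangs upright and centred in the hand: its end face is symmetric at columns 355–425, with no side face showing. Board A stands in slot 1 (columns 270–300 at its far end), as expected. Inserting B.

{"name": "arm_command", "arguments": {
  "series": [
    [-0.001, 0.0015, 0.04, 0.012],
    [-0.001, 0.0015, 0.08, 0.012],
    [-0.001, 0.0015, 0.11, 0.012],
    [-0.001, 0.0015, 0.125, 0.012],
    [-0.001, 0.0015, 0.125, 0.012]
  ]
}}

```text
time: 24.65
ee_pos: [0.6142, -0.2447, 0.1044]
tcp_rot: [-179.8, 0.1, 36.4]
wrist_force: [0.2, -0.5, -2.0]
opening: 0.017
grasp_force: 59.2
```

```bash
python3 - <<'E'
from h import *
o=bot.get_obs();print(wj(o['ee_pos']),o['tcp_rot'],o['wrist_force'],totool(jw(0,-.0288,.08),36.2))
E
```

```text
[ 0.001  -0.0266  0.1044] [-1.79803574e+02  1.11576048e-01  3.64167351e+01] [ 0.15154936 -0.5188561  -1.95776878] (array([-0.0009,  0.0023,  0.0244]), np.float64(0.0037827408756922285))
```

{"name": "arm_command", "arguments": {
  "series": [
    [0, 0.001, 0.002, 0],
    [0, 0.001, 0.007, 0],
    [0, 0.001, 0.012, 0],
    [0, 0.001, 0.017, 0],
    [0, 0.001, 0.022, 0]
  ]
}}

```text
time: 25.15
ee_pos: [0.6161, -0.2476, 0.0845]
tcp_rot: [180.0, -0.0, 36.2]
wrist_force: [0.5, 0.5, -2.0]
opening: 0.0163
grasp_force: 59.3
```

```bash
python3 - <<'E'
from h import *
o=bot.get_obs();print(wj(o['ee_pos']),o['tcp_rot'],o['wrist_force'])
E
```

```text
[ 0.0007 -0.0301  0.0845] [ 1.79987286e+02 -5.91721542e-03  3.62019202e+01] [ 0.54185027  0.48738553 -1.95990625]
```

{"name": "arm_command", "arguments": {
  "series": [
    [0, -0.001, 0.006, 0],
    [0, -0.001, 0.012, 0],
    [0, -0.001, 0.018, 0],
    [0, -0.001, 0.023, 0],
    [0, -0.001, 0.028, 0]
  ]
}}

```text
time: 25.65
ee_pos: [0.6154, -0.2468, 0.0563]
tcp_rot: [-180.0, 0.0, 36.2]
wrist_force: [0.5, -0.2, -1.5]
opening: 0.0168
grasp_force: 59.3
```

{"name": "arm_command", "arguments": {
  "series": [
    [0, 0, 0.002, 0],
    [0, 0, 0.004, 0],
    [0, 0, 0.006, 0],
    [0, 0, 0.008, 0],
    [0, 0, 0.009, 0]
  ]
}}

```text
time: 26.15
ee_pos: [0.6159, -0.2472, 0.0519]
tcp_rot: [179.8, -0.1, 36.2]
wrist_force: [-10.5, 1.7, 25.2]
opening: 0.0161
grasp_force: 63.1
```

Board B reached the base (25 N up at the expected height). Releasing it and rising.

{"name": "arm_command", "arguments": {
  "series": [
    [0, 0, -0.004, 0],
    [0, 0, -0.005, 0],
    [0, 0, -0.005, 0],
    [0, 0, -0.005, 0],
    [0, 0, -0.005, 0]
  ],
  "hand": 0.036
}}

```text
time: 26.65
ee_pos: [0.6153, -0.2467, 0.0523]
tcp_rot: [-180.0, 0.0, 36.2]
wrist_force: [-0.5, 0.5, 0.1]
opening: 0.0362
grasp_force: 0.0
```

{"name": "arm_command", "arguments": {
  "series": [
    [0, 0, -0.03, 0],
    [0, 0, -0.06, 0],
    [0, 0, -0.09, 0],
    [0, 0, -0.11, 0],
    [0, 0, -0.11, 0]
  ]
}}

```text
time: 27.15
ee_pos: [0.6165, -0.2472, 0.166]
tcp_rot: [179.8, -0.1, 36.2]
wrist_force: [0.2, 0.3, 0.1]
opening: 0.0361
grasp_force: 0.0
```

```bash
python3 - <<'E'
from h import *
bot.camera('wrist');c=look('wrist',['board_a_mid','wedge'],'w17');o=bot.get_obs()
print(wj(o['ee_pos']),o['time'])
for k,z in (('board_a_mid',.06),('wedge',.032)): print(k,[(m[0].round(),round(m[1],2),wj(onz(c,m[0],z))) for m in c['marks'][k]])
g=cv2.cvtColor(c['color'],cv2.COLOR_BGR2GRAY)
for x in (.06,.03):
  for n,y0 in (('A',.03),('B',-.0285)):
    l,r=proj(c,jw(x,y0+.009,.108)),proj(c,jw(x,y0-.009,.108)); row=int(l[1]);a,b=int(l[0])-15,int(r[0])+15
    e=np.diff(g[row,a:b].astype(int));print(n,'exp',l.round(1),r.round(1),[(a+int(i),int(e[i])) for i in sorted(np.argsort(-abs(e))[:8])])
T=jw(-.198,-.0885,.15);print(T,totool(T,36.2))
E
```

```text
[ 0.0005 -0.0286  0.161 ] 27.35
board_a_mid [(array([230., 167.]), 0.65, array([ 0.0118, -0.0032,  0.06  ])), (array([188., 180.]), 0.62, array([-0.0005,  0.033 ,  0.06  ]))]
wedge [(array([292., 315.]), 0.77, array([-0.1605, -0.0636,  0.032 ]))]
A exp [159. 114.] [185.7 114. ] [(143, -24), (148, 47), (149, 61), (150, 24), (152, -28), (153, -26), (165, -24), (166, -29)]
B exp [245.8 114. ] [272.4 114. ] [(242, -5), (243, -6), (245, 22), (246, 12), (273, -22), (274, -24), (276, 7), (277, 6)]
A exp [162.9 157.7] [188.6 157.7] [(156, -7), (157, -15), (158, -9), (160, 12), (161, 12), (184, -7), (185, -14), (186, -12)]
B exp [246.3 157.7] [271.9 157.7] [(246, 19), (247, 12), (270, -14), (271, -28), (272, -24), (273, 19), (274, 32), (275, 18)]
[ 0.49025621 -0.41219343  0.15      ] (array([-0.1984,  0.06  ,  0.0111]), np.float64(-1.3072741655178565e-05))
```

{"name": "arm_command", "arguments": {
  "series": [
    [-0.047, 0.014, 0, 0],
    [-0.094, 0.028, 0, 0],
    [-0.141, 0.043, 0, 0],
    [-0.188, 0.057, 0, 0],
    [-0.198, 0.06, 0, 0]
  ],
  "hand": 0.04
}}

```text
time: 27.85
ee_pos: [0.4876, -0.4152, 0.1612]
tcp_rot: [-179.9, 0.1, 36.0]
wrist_force: [0.4, 0.6, -0.2]
opening: 0.0404
grasp_force: 0.0
```

{"name": "arm_command", "arguments": {
  "series": [
    [0, 0, 0.04, 0],
    [0, 0, 0.08, 0],
    [0, 0, 0.11, 0],
    [0, 0, 0.13, 0],
    [0, 0, 0.14, 0]
  ]
}}

```text
time: 28.35
ee_pos: [0.4898, -0.4106, 0.0192]
tcp_rot: [-179.7, 0.1, 36.2]
wrist_force: [-0.0, 1.1, -0.7]
opening: 0.0402
grasp_force: 0.0
```

```bash
python3 - <<'E'
from h import *
bot.camera('wrist');c=look('wrist',['wedge'],'w18');o=bot.get_obs()
print(wj(o['ee_pos']),o['ee_pos'],o['tcp_rot'],o['wrist_force'],o['time'],totool(jw(-.19,-.0885,-.003),36.2))
for k,z in (('wedge',.032),): print(k,[(m[0].round(),round(m[1],2),wj(onz(c,m[0],z))) for m in c['marks'][k]])
E
```

```text
[-0.1972 -0.0885  0.0224] [ 0.49092337 -0.41167564  0.0223589 ] [-1.79937899e+02  1.26256318e-02  3.62150905e+01] [ 0.11442011 -0.01559942  0.52404788] 28.5 (array([0.0072, 0.0001, 0.0254]), np.float64(0.0002633788305900354))
wedge [(array([211., 176.]), 0.88, array([-0.1628, -0.0618,  0.032 ]))]
```

{"name": "arm_command", "arguments": {
  "series": [
    [0, 0, 0.006, 0],
    [0, 0, 0.012, 0],
    [0, 0, 0.018, 0],
    [0, 0, 0.023, 0],
    [0, 0, 0.025, 0]
  ]
}}

```text
time: 29.0
ee_pos: [0.4908, -0.4119, -0.003]
tcp_rot: [-180.0, 0.0, 36.2]
wrist_force: [0.8, -0.5, 0.2]
opening: 0.04
grasp_force: 0.0
```

{"name": "arm_command", "arguments": {
  "series": [
    [0.006, -0.001, 0, 0],
    [0.012, -0.002, 0, 0],
    [0.018, -0.003, 0, 0],
    [0.024, -0.004, 0, 0],
    [0.03, -0.005, 0, 0]
  ]
}}

```text
time: 29.5
ee_pos: [0.5126, -0.3902, -0.002]
tcp_rot: [180.0, 0.0, 36.2]
wrist_force: [-2.9, -1.8, 1.2]
opening: 0.0403
grasp_force: 1.5
```

{"name": "arm_command", "arguments": {
  "series": [
    [0.005, -0.0008, 0, 0],
    [0.01, -0.0017, 0, 0],
    [0.015, -0.0025, 0, 0],
    [0.02, -0.0033, 0, 0],
    [0.025, -0.004, 0, 0]
  ]
}}

```text
time: 30.0
ee_pos: [0.5303, -0.3722, -0.0021]
tcp_rot: [-180.0, 0.0, 36.2]
wrist_force: [-3.4, -2.0, 4.0]
opening: 0.0398
grasp_force: 1.9
```

```bash
python3 - <<'E'
from h import *
c=look('wrist',['wedge'],'w19');t=look('top',['wedge'],'t19');o=bot.get_obs()
print(wj(o['ee_pos']),(Rj.T@o['wrist_force']).round(1),o['time'])
for c in (c,t): print([(m[0].round(),round(m[1],2),wj(onz(c,m[0],.032))) for m in c['marks']['wedge']])
E
```

```text
[-0.1418 -0.0797 -0.0025] [ 0.6  0.  -0.3] 30.2
[(array([208., 236.]), 0.6, array([-0.131, -0.055,  0.032]))]
[(array([353., 216.]), 0.69, array([-0.1343, -0.0479,  0.032 ]))]
```

{"name": "arm_command", "arguments": {
  "series": [
    [0.004, -0.0007, 0, 0],
    [0.008, -0.0013, 0, 0],
    [0.012, -0.002, 0, 0],
    [0.016, -0.0027, 0, 0],
    [0.018, -0.003, 0, 0]
  ]
}}

```text
time: 30.7
ee_pos: [0.543, -0.3589, -0.0025]
tcp_rot: [-180.0, 0.0, 36.2]
wrist_force: [-2.4, -3.0, -1.5]
opening: 0.0401
grasp_force: 1.7
```

{"name": "arm_command", "arguments": {
  "series": [
    [0.002, -0.0003, 0, 0],
    [0.004, -0.0006, 0, 0],
    [0.006, -0.001, 0, 0],
    [0.008, -0.0013, 0, 0],
    [0.008, -0.0013, 0, 0]
  ]
}}

```text
time: 31.2
ee_pos: [0.5478, -0.3541, -0.0025]
tcp_rot: [-180.0, 0.1, 36.2]
wrist_force: [-5.6, -4.9, -2.5]
opening: 0.0399
grasp_force: 4.0
```

{"name": "arm_command", "arguments": {
  "series": [
    [0.001, -0.0002, 0, 0],
    [0.002, -0.0003, 0, 0],
    [0.003, -0.0005, 0, 0],
    [0.004, -0.0007, 0, 0],
    [0.004, -0.0007, 0, 0]
  ]
}}

```text
time: 31.7
ee_pos: [0.5483, -0.3536, -0.0024]
tcp_rot: [180.0, 0.4, 36.1]
wrist_force: [-16.7, -15.1, -0.9]
opening: 0.0398
grasp_force: 11.3
```

{"name": "arm_command", "arguments": {
  "series": [
    [0.001, -0.0002, 0, 0],
    [0.002, -0.0003, 0, 0],
    [0.003, -0.0005, 0, 0],
    [0.004, -0.0007, 0, 0],
    [0.004, -0.0007, 0, 0]
  ]
}}

```text
time: 32.2
ee_pos: [0.5489, -0.353, -0.0024]
tcp_rot: [179.9, 0.7, 35.9]
wrist_force: [-27.6, -26.5, 2.3]
opening: 0.0402
grasp_force: 18.5
```

Wedge stopped against about 38 N. Backing off and checking.

{"name": "arm_command", "arguments": {
  "series": [
    [-0.01, 0.0015, 0, 0],
    [-0.03, 0.005, 0, 0],
    [-0.05, 0.008, -0.01, 0],
    [-0.06, 0.01, -0.05, 0],
    [-0.06, 0.01, -0.1, 0]
  ]
}}

```text
time: 32.7
ee_pos: [0.5103, -0.391, 0.0972]
tcp_rot: [-179.8, -0.0, 36.1]
wrist_force: [0.6, 0.8, 0.6]
opening: 0.04
grasp_force: 0.0
```

{"name": "arm_command", "arguments": {
  "series": [
    [0.03, -0.02, -0.05, 0],
    [0.06, -0.05, -0.1, 0],
    [0.1, -0.07, -0.14, 0],
    [0.1, -0.07, -0.17, 0],
    [0.1, -0.07, -0.17, 0]
  ]
}}

```text
time: 33.2
ee_pos: [0.5531, -0.2731, 0.274]
tcp_rot: [179.6, -0.3, 36.4]
wrist_force: [0.5, -0.4, -0.2]
opening: 0.0399
grasp_force: 0.0
```

```bash
python3 - <<'E'
from h import *
bot.camera('wrist');bot.camera('wrist');c=look('wrist',['board_a_mid','wedge','divider'],'w20');o=bot.get_obs()
print(wj(o['ee_pos']),o['tcp_rot'],o['time'])
for k,z in (('board_a_mid',.06),('wedge',.032),('divider',.012)): print(k,[(m[0].round(),round(m[1],2),wj(onz(c,m[0],z))) for m in c['marks'][k]])
# rectify the z=.108 plane into jig coords, 1 mm = 4 px  (col: y from +50 to -60, row: x from 90 to -110)
for z in (.108,.052):
    corn=[(.09,.05),(.09,-.06),(-.11,-.06),(-.11,.05)]
    src=np.float32([proj(c,jw(x,y,z)) for x,y in corn]);dst=np.float32([[0,0],[440,0],[440,800],[0,800]])
    w=cv2.warpPerspective(c['color'],cv2.getPerspectiveTransform(src,dst),(440,800),flags=cv2.INTER_CUBIC)
    cv2.imwrite(f'pics/rect{int(z*1000)}.png',w)
a,b=cv2.imread('pics/rect108.png'),cv2.imread('pics/rect52.png')
v=np.hstack([a,b]);cv2.imwrite('pics/rect.png',cv2.resize(v,(660,600)))
E
```

```text
[-0.0687 -0.0142  0.2661] [-1.79881904e+02  4.00496953e-02  3.61703907e+01] 33.5
board_a_mid [(array([216.,  93.]), 0.62, array([0.001 , 0.0336, 0.06  ]))]
wedge [(array([291., 178.]), 0.8, array([-0.1029, -0.0538,  0.032 ])), (array([252.,  94.]), 0.63, array([-0.0004, -0.0049,  0.032 ]))]
divider [(array([242.,  90.]), 0.79, array([0.0032, 0.0075, 0.012 ]))]
```

View pics/rect.png

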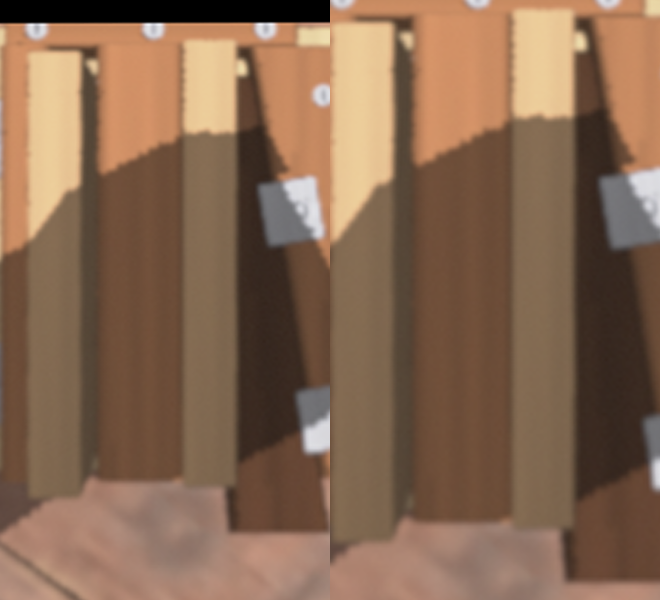

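The rectified view shows both boards upright, parallel and packed tight. A's centre is at jig y ≈ 31.7 mm and B's at ≈ −20 mm, both at x ≈ 0, and the wedge butt is in to x ≈ −103 mm. Handing in.

```bash
python3 - <<'E'
from h import *
print(bot.job_done())
E
```

```text
the job is handed in; nothing more can be done
None
```

I handed the job in at about 33.5 s: the final wrist-camera view shows both boards upright in the slots, with the wedge pushed in until it stopped at about 38 N; the sanding block and tape measure were never approached, and no pass/fail result was returned.

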